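# Pin bearing blocks in the clamp fixture

### The arm

A 6-joint arm with a two-finger parallel gripper is mounted at the origin on the work surface; the furniture and walls round the work are solid. World frame = base frame: x ahead of the robot, y to its left, z up, the work surface at z = 0. Lengths are in mm, angles in rad, forces in N, time in s.
With the tool pointing down it reaches from about 400 to 925 mm from the base axis. Payload 12.5 kg.
Tool frame: the origin (TCP) lies between the finger pads; the fingertips stand 25 mm ahead of it and the grasp point (between the pads) lies 6 mm ahead of it; z points along the fingers, y is the line along which they close (so a half turn about z gives the same grasp; the last joint's range is limited). The gripper opens to 95 mm and grips with 3 to 60 N. Pads are 20 mm wide; open, the fingers measure 119 mm over their backs; the gripper's body (75 mm by 180 mm) begins 59 mm behind the grasp point.
Start: joints at [1.155, 0.491, 1.559, -0, 1.092, -0.106], TCP at [190.525, 595.268, 239.661] pointing down, gripper open.
Joint ranges: [-3.1, 3.1], [-0.84, 2.19], [0.05, 2.79], [-1.13, 4.28], [0.06, 2.93], [-2.69, 2.69]. Speed limits (rad/s): [2.22, 2.22, 2.79, 3.14, 3.14, 3.14].

### API

Orientations are given as [roll, pitch, yaw] about the fixed x, y, z axes, in that order (R = Rz(yaw) Ry(pitch) Rx(roll)).
In Python, from cell import state, read_camera, job_done, cut_out gives the robot as it stands. The module is installed in compiled form; this text tells all that it offers.
- The arm moves only by the tool jog_arm, never from a script. Its argument "motion" is a list of rows, each a list of 2 entries, a list of its own where there are three numbers: the shift along the tool's x, y, z in mm, then the turn about the tool's z in rad. A call has 1 to 5 rows; each row is the pose to reach, as a shift and turn from the pose commanded when the call began, along the tool's axes at that moment; what a row does not reach only later rows make up. A row lasts 1/10 s, in which the tool goes at most 50 mm and 8.59 degrees, less where a joint would pass 70% of its speed; a pose out of reach is approached as far as the arm can. A call with a gripper value outside its range is refused whole. "grip" is the closure, from 0 (fully open) to 1 (shut), set as the call begins (left out, the last holds). The fingers move at their own pace and stop on an object; the grip force is fixed at half the most. Time passes only in rows, so rows that repeat a pose let the fingers close. It gives the time, the measured TCP pose, the force, the opening and the grip force at its end, in the units of the state.
- state(): the state, without advancing time (a new reading comes with each control period).
- read_camera(name): name is "scene" or "top" or "wrist"; returns a dict with "img" (400x640x3 uint8, blue, green, red), "vertical_fov" (degrees; the focal length in pixels is half the picture's height over the tangent of half this angle, whatever the lens; pixels are square), "cx", "cy" (the principal point, pixels), "extrinsics" (4x4, takes a point from camera to world coordinates). Camera axes: x right, y up, looking along -z (the intrinsics and any distortion apply to the point x, -y, -z); pixel columns grow to the right and rows downward; lengths in mm; the calibration is good to about 2 mm. The wrist camera is an equidistant fisheye: a pixel r from the principal point sees the ray r / f radians off the axis. A picture is of the moment at which its call begins. There is no depth.
- job_done(): hands the job in; it is judged then, once.
Trained networks look in a picture, given as the dict that the camera call returned (one of the last four; its "shot" number tells which), for a name from the list of things; names that differ only in an ending like _2 or _b are one class to them, and where a whole thing is asked for, a point or a joint stands for the part that bears it (a point fixed in the world has none). Each returns a list of dicts, best first, with "p" (0 to 1); they miss things now and then, are a little off and sometimes report something else, mostly with a low value. They report only what shows in the picture. A call takes as long as a camera call.
- cut_out(name, picture): "region" (400x640 bool, what is visible of it) and "box" ([left, top, right, bottom] in pixels, round what is visible of it).
The state is a dict: "t": time; "joints": joint angles; "qvel": joint speeds; "tau": joint torques, N m; "eef_pos": TCP position; "tcp_rot": TCP orientation; "ft_force": force on the tool from outside, world axes, zero at the start; "moment": the same for the moment, N m; "opening": opening from 0.0 (shut) to 1.0 (fully open); "grip_force": force on a finger pad.
Only numpy, scipy, OpenCV 4.12 (cv2) and the standard library are available. Lean on these libraries where they do the work, as an engineer would, in place of code of your own. Each camera call takes 0.05 s, during which the arm holds its last target. There are 200 camera calls.

### The job

Set the loose bearing blocks one to a pocket in the clamp fixture, pin end towards you, and make sure that each sits fully down on the pocket floor (a knock-out pad may be holding it up) before you swing the clamp frame shut over them. With the frame shut, drive every block's pin home with the mallet, never with the fingers, until its head is down on the foot. Then stand the mallet back on its face on the bench, clear of fixture and tray, swing the frame fully open and set the pinned blocks upright side by side in the plywood tray; leave the other things alone.

Things in the scene. Friction and masses are not known exactly. Their poses are not given: they have to be found in the camera images.
- block_1_bore (a point): cast bearing block, 0.32 kg: foot 110 x 46 x 12 mm, on it a housing 40 mm long, 30 mm thick (flat faces at y = +-15 mm, to grip from above), 54 mm high over the underside. This point: middle of the housing, 34 mm over the underside. The foot reaches 72 mm to its own -x (long end, with the pin) and 38 mm to +x; z up. Three alike; one may be absent
- block_2_bore (a point): bearing block 2, exactly like block 1; the same point and axes
- block_3_bore (a point): bearing block 3, exactly like block 1; the same point and axes
- pin_1 (a joint): how far the pin of block 1 has been driven, m: 0 to 0.002 at the start (head standing 12 to 10 mm off the foot), 0.012 when the underside of its head is down on the foot. Steel pin with a flat head 20 mm across and 5 mm thick; it goes down along the block's -z, holds by friction (13 N moves it; it stays where it is left)
- pin_2 (a joint): the same for block 2
- pin_3 (a joint): the same for block 3
- pin_1_head (a point): centre of the top of the pin's head on block 1: on the long foot, 52 mm to -x of the bore point; 29 mm above the block's underside when undriven, 17 mm when home
- pin_2_head (a point): centre of the top of the pin's head on block 2: on the long foot, 52 mm to -x of the bore point; 29 mm above the block's underside when undriven, 17 mm when home
- pin_3_head (a point): centre of the top of the pin's head on block 3: on the long foot, 52 mm to -x of the bore point; 29 mm above the block's underside when undriven, 17 mm when home
- fixture: clamp fixture fixed to the bench, plate 195 x 292 x 16 mm (x from -88 to +107 mm); origin on the bench, x from the robot to the hinge side. Three pockets side by side along y, floors 16 mm above the bench, bars round them 10 mm high, bevelled at 45 degrees above 5 mm, 2 mm of play a side below that
- nest_1 (a point): where a block's bore point lies when it is fully down in the left (+y) pocket, 50 mm above the bench; axes as the fixture's, pin end to -x. In each pocket floor is a knock-out pad (44 x 26 mm), left between flush and 6 mm up and held there by friction: it carries a block's weight, but yields to about 10 N more; on the floor the block stops hard
- nest_2 (a point): where a block's bore point lies when it is fully down in the middle pocket, 50 mm above the bench; axes as the fixture's, pin end to -x.
- nest_3 (a point): where a block's bore point lies when it is fully down in the right (-y) pocket, 50 mm above the bench; axes as the fixture's, pin end to -x.
- clamp (a joint): angle of the clamp frame, rad: 0 when its cross bar lies on the short feet of seated blocks, 1.6 to 1.75 (stop) open, where it stays by its weight. 0.6 kg; falls shut from below 1.4 and lies on the blocks by its weight; a block 3 mm proud keeps it 0.07 open. Shut, it leaves housings and pins free from above
- clamp_handle (a point): middle of the frame's front bar, 193 mm from the hinge: round black grip, 19 mm thick, 120 mm long along the fixture's y; 45 mm above the bench and 105 mm in front of the fixture's middle when shut. The hinge's axis runs along the fixture's y, 88 mm to +x of the fixture's middle and 45 mm above the bench; opening swings the front bar up and over to +x
- mallet: soft-face mallet, 0.45 kg, standing on one face: head a cylinder 48 mm across, 100 mm high, a white face at either end; origin at the centre of the lower face, z up; the wooden handle runs level to its own -x, 50 mm above the lower face, from the head to 210 mm from the head's axis; it topples if knocked
- mallet_grip (a point): point in the mallet's handle near its balance, 52 mm to -x of the head's axis, 50 mm above the lower face; the handle is 20 mm wide across its y, 26 mm high
- tray: plywood parts tray fixed to the bench, 150 x 270 mm outside, 26 mm high, walls and floor 5 mm; origin under its middle on the bench, long side along its y
- caliper: digital caliper 230 mm: a bystander, leave it alone
- tape_roll: roll of black tape: a bystander, leave it alone
- wrench: 13 mm wrench: a bystander, leave it alone
- cup_of_screws: cup of screws: a bystander, leave it alone
- screwdriver: screwdriver 200 mm: a bystander, leave it alone
- glue_bottle: glue bottle 118 mm high: a bystander, leave it alone

How it is judged (in metres and radians):
On the way, in this order (a step that is already met when the one before it is completed fails the run):
1. every block present sits fully down in a pocket, pin end towards the robot, the frame still open and no pin driven (value of joint clamp above 1.3 rad and angle between each of block_1_bore, block_2_bore, block_3_bore's own z axis and vertical below 0.03 rad and ((horizontal distance between block_1_bore and nest_1 below 0.006 m and z of block_1_bore in the frame of nest_1 below 0.0018 m and x of pin_1_head in the frame of nest_1 below -0.046 m) or (horizontal distance between block_1_bore and nest_2 below 0.006 m and z of block_1_bore in the frame of nest_2 below 0.0018 m and x of pin_1_head in the frame of nest_2 below -0.046 m) or (horizontal distance between block_1_bore and nest_3 below 0.006 m and z of block_1_bore in the frame of nest_3 below 0.0018 m and x of pin_1_head in the frame of nest_3 below -0.046 m)) and value of joint each of pin_1, pin_2, pin_3 below 0.0065 m and ((horizontal distance between block_2_bore and nest_1 below 0.006 m and z of block_2_bore in the frame of nest_1 below 0.0018 m and x of pin_2_head in the frame of nest_1 below -0.046 m) or (horizontal distance between block_2_bore and nest_2 below 0.006 m and z of block_2_bore in the frame of nest_2 below 0.0018 m and x of pin_2_head in the frame of nest_2 below -0.046 m) or (horizontal distance between block_2_bore and nest_3 below 0.006 m and z of block_2_bore in the frame of nest_3 below 0.0018 m and x of pin_2_head in the frame of nest_3 below -0.046 m)) and ((horizontal distance between block_3_bore and nest_1 below 0.006 m and z of block_3_bore in the frame of nest_1 below 0.0018 m and x of pin_3_head in the frame of nest_1 below -0.046 m) or (horizontal distance between block_3_bore and nest_2 below 0.006 m and z of block_3_bore in the frame of nest_2 below 0.0018 m and x of pin_3_head in the frame of nest_2 below -0.046 m) or (horizontal distance between block_3_bore and nest_3 below 0.006 m and z of block_3_bore in the frame of nest_3 below 0.0018 m and x of pin_3_head in the frame of nest_3 below -0.046 m))), for 0.2 s.
2. the clamp frame is shut over the seated blocks, no pin driven (value of joint clamp below 0.035 rad and angle between each of block_1_bore, block_2_bore, block_3_bore's own z axis and vertical below 0.03 rad and ((horizontal distance between block_1_bore and nest_1 below 0.006 m and z of block_1_bore in the frame of nest_1 below 0.0018 m and x of pin_1_head in the frame of nest_1 below -0.046 m) or (horizontal distance between block_1_bore and nest_2 below 0.006 m and z of block_1_bore in the frame of nest_2 below 0.0018 m and x of pin_1_head in the frame of nest_2 below -0.046 m) or (horizontal distance between block_1_bore and nest_3 below 0.006 m and z of block_1_bore in the frame of nest_3 below 0.0018 m and x of pin_1_head in the frame of nest_3 below -0.046 m)) and value of joint each of pin_1, pin_2, pin_3 below 0.0065 m and ((horizontal distance between block_2_bore and nest_1 below 0.006 m and z of block_2_bore in the frame of nest_1 below 0.0018 m and x of pin_2_head in the frame of nest_1 below -0.046 m) or (horizontal distance between block_2_bore and nest_2 below 0.006 m and z of block_2_bore in the frame of nest_2 below 0.0018 m and x of pin_2_head in the frame of nest_2 below -0.046 m) or (horizontal distance between block_2_bore and nest_3 below 0.006 m and z of block_2_bore in the frame of nest_3 below 0.0018 m and x of pin_2_head in the frame of nest_3 below -0.046 m)) and ((horizontal distance between block_3_bore and nest_1 below 0.006 m and z of block_3_bore in the frame of nest_1 below 0.0018 m and x of pin_3_head in the frame of nest_1 below -0.046 m) or (horizontal distance between block_3_bore and nest_2 below 0.006 m and z of block_3_bore in the frame of nest_2 below 0.0018 m and x of pin_3_head in the frame of nest_2 below -0.046 m) or (horizontal distance between block_3_bore and nest_3 below 0.006 m and z of block_3_bore in the frame of nest_3 below 0.0018 m and x of pin_3_head in the frame of nest_3 below -0.046 m))), for 0.2 s.
3. a pin is struck with the mallet, the frame shut (value of joint clamp below 0.035 rad and (contact force between mallet and pin_1 above 4 N or contact force between mallet and pin_2 above 4 N or contact force between mallet and pin_3 above 4 N)).
4. every pin is home, head within 1.8 mm of the foot, the blocks still seated under the shut frame (value of joint clamp below 0.035 rad and angle between each of block_1_bore, block_2_bore, block_3_bore's own z axis and vertical below 0.03 rad and ((horizontal distance between block_1_bore and nest_1 below 0.006 m and z of block_1_bore in the frame of nest_1 below 0.0018 m and x of pin_1_head in the frame of nest_1 below -0.046 m) or (horizontal distance between block_1_bore and nest_2 below 0.006 m and z of block_1_bore in the frame of nest_2 below 0.0018 m and x of pin_1_head in the frame of nest_2 below -0.046 m) or (horizontal distance between block_1_bore and nest_3 below 0.006 m and z of block_1_bore in the frame of nest_3 below 0.0018 m and x of pin_1_head in the frame of nest_3 below -0.046 m)) and value of joint each of pin_1, pin_2, pin_3 above 0.0102 m and ((horizontal distance between block_2_bore and nest_1 below 0.006 m and z of block_2_bore in the frame of nest_1 below 0.0018 m and x of pin_2_head in the frame of nest_1 below -0.046 m) or (horizontal distance between block_2_bore and nest_2 below 0.006 m and z of block_2_bore in the frame of nest_2 below 0.0018 m and x of pin_2_head in the frame of nest_2 below -0.046 m) or (horizontal distance between block_2_bore and nest_3 below 0.006 m and z of block_2_bore in the frame of nest_3 below 0.0018 m and x of pin_2_head in the frame of nest_3 below -0.046 m)) and ((horizontal distance between block_3_bore and nest_1 below 0.006 m and z of block_3_bore in the frame of nest_1 below 0.0018 m and x of pin_3_head in the frame of nest_1 below -0.046 m) or (horizontal distance between block_3_bore and nest_2 below 0.006 m and z of block_3_bore in the frame of nest_2 below 0.0018 m and x of pin_3_head in the frame of nest_2 below -0.046 m) or (horizontal distance between block_3_bore and nest_3 below 0.006 m and z of block_3_bore in the frame of nest_3 below 0.0018 m and x of pin_3_head in the frame of nest_3 below -0.046 m))), for 0.2 s.
5. the frame is open again (value of joint clamp above 1.3 rad and value of joint each of pin_1, pin_2, pin_3 above 0.0102 m), for 0.2 s.
At the end, for the whole second after the job is handed in: Every block present stands upright (within 7 degrees) on the tray's floor with its pin home (head within 1.8 mm of the foot); the frame stands open (over 1.3 rad); the mallet stands on its face on the bench, clear of fixture and tray; all at rest (all of step 5 and x of block_1_bore in the frame of tray between -0.065 and 0.065 m and y of block_1_bore in the frame of tray between -0.125 and 0.125 m and z of each of block_1_bore, block_2_bore, block_3_bore in the frame of tray below 0.045 m and angle between each of block_1_bore, block_2_bore, block_3_bore's own z axis and vertical below 0.12 rad and linear speed of each of block_1, block_2, block_3, mallet below 0.02 m/s and x of block_2_bore in the frame of tray between -0.065 and 0.065 m and y of block_2_bore in the frame of tray between -0.125 and 0.125 m and x of block_3_bore in the frame of tray between -0.065 and 0.065 m and y of block_3_bore in the frame of tray between -0.125 and 0.125 m and angle between mallet's own z axis and vertical below 0.1 rad and height (world z) of mallet below 0.006 m and horizontal distance between mallet and fixture above 0.12 m and horizontal distance between mallet and tray above 0.1 m); the robot touches nothing.
It fails at once if a pin is pushed with the fingers (over 8 N) (contact force between the fingers and pin_1 above 8 N or contact force between the fingers and pin_2 above 8 N or contact force between the fingers and pin_3 above 8 N).
It fails at once if a bystander is pushed more than 30 mm away (distance of any of caliper, tape_roll, wrench, cup_of_screws, screwdriver, glue_bottle from where it was at the start of the episode above 0.03 m).
Of block_1, block_2, block_3 only 2 to 3 are there at a start; the rules pass over those that are not, and their reading is None.
At some moment in a run one of block_1, block_2, block_3 may be knocked a few centimetres aside while the robot is not near it.
Once in a run the grip may slacken for a moment while it holds something.
It also fails if it takes over 210 s, if anything falls off the work surface, if the arm or the gripper's body presses on something with over 40 N, if the wrist force passes 120 N, or if a joint passes its speed limit or range.

## Working session

There is one attempt and no reset: what is moved stays moved. The work goes in short steps, Python scripts to look and compute and a tool call to move; the robot and the scene stay as the last step left them, time stands still between calls to the robot, and variables do not carry over. Pictures are saved under pics/ and viewed, at most 14 in all, crops included, and the job is handed in when it is done.

Besides the shell and the picture viewer there is one more tool, called after "Emit:" as name([rows], argument=value, ...), one row to a line, values as JSON. jog_arm: Moves the arm, as the interface text tells. Its arguments: {"type":"object","properties":{"motion":{"type":"array"},"grip":{"type":"number"}},"required":["motion"]}

```bash
mkdir -p pics; ls
python3 - <<'E'
from cell import *
import cv2
print(state())
for n in ("scene","top"):
    c=read_camera(n); cv2.imwrite(f"pics/{n}0.png",c["img"]); print(n,c["vertical_fov"],c["cx"],c["cy"],c["extrinsics"].tolist() if hasattr(c["extrinsics"],'tolist') else c["extrinsics"],c["shot"], [k for k in c])
E
```

```text
pics
{'t': 0.0, 'joints': array([ 1.15543830e+00,  4.91580676e-01,  1.55947514e+00,  2.45664105e-05,
        1.09167827e+00, -1.05602660e-01]), 'qvel': array([ 0.00273177,  0.0006706 , -0.00124219, -0.00090314, -0.00097058,
       -0.00115925]), 'tau': array([-3.83459803e-03, -6.12634349e+01, -2.58176923e+01,  6.91279862e-02,
        4.82607284e-02, -1.10038154e-04]), 'eef_pos': array([190.40088897, 595.05924772, 239.03976138]), 'tcp_rot': array([-3.14045988e+00, -1.41980441e-04,  2.83182587e+00]), 'ft_force': array([ 0.4796436 ,  0.28243262, -0.19649763]), 'moment': array([-0.02355263, -0.06306014, -0.01671396]), 'grip_force': 0.0, 'opening': 1.002581160488158}
scene 46.52758331780639 317.54950314944523 194.03563608948332 [[0.576073380024488, 0.4586018170393193, -0.6766268057322266, -446.9568238931457], [-0.8173436797800964, 0.31364351195569723, -0.4832981031740428, -749.905312678179], [-0.009421780654051613, 0.831451815089925, 0.555516974747825, 868.0856779318831], [0.0, 0.0, 0.0, 1.0]] 1 ['img', 'vertical_fov', 'cx', 'cy', 'extrinsics', 'shot']
top 53.89808165871566 315.78220763424594 201.2605896852752 [[-0.026581828614756976, 0.988227603316591, -0.15066389889632506, 338.8035946935564], [-0.999495145718233, -0.028898039052607283, -0.013204432006054976, -86.13461554705928], [-0.01740287542862465, 0.15023683763331935, 0.9884968551010951, 1497.4293738378167], [0.0, 0.0, 0.0, 1.0]] 2 ['img', 'vertical_fov', 'cx', 'cy', 'extrinsics', 'shot']
```

View pics/scene0.png

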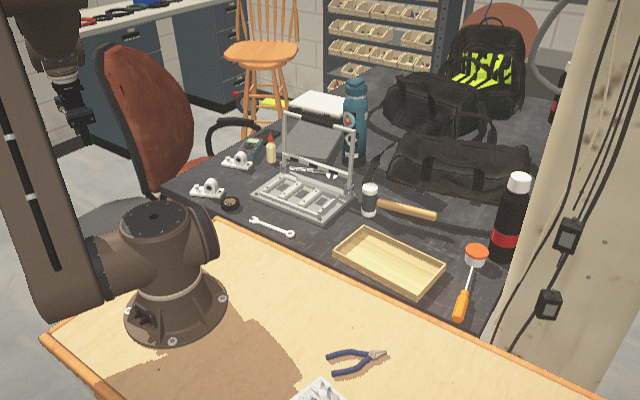

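View pics/top0.png

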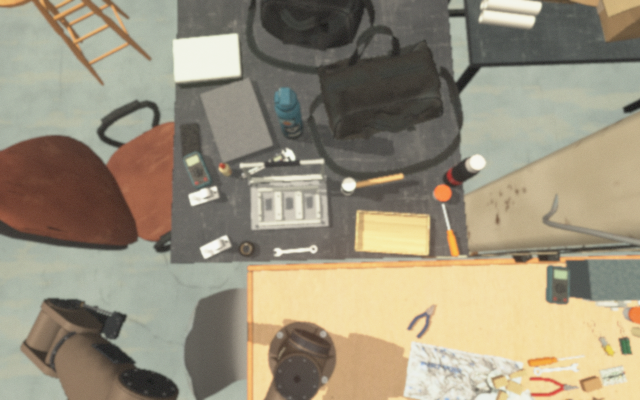

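```bash
cat > h.py <<'E'
import numpy as np, cv2
from cell import *
from scipy.spatial.transform import Rotation as R
def foc(c): return 200/np.tan(np.radians(c["vertical_fov"])/2)
def rays(c,uv,wrist=False):
    uv=np.atleast_2d(np.asarray(uv,float)); d=(uv-[c["cx"],c["cy"]])/foc(c)
    if wrist:
        r=np.linalg.norm(d,axis=1,keepdims=True); v=np.hstack([d*np.sinc(r/np.pi),np.cos(r)])
    else: v=np.hstack([d,np.ones((len(d),1))])
    v=v*[1,-1,-1]; E=np.asarray(c["extrinsics"]); return E[:3,3],v@E[:3,:3].T
def onz(c,uv,z,wrist=False):
    o,v=rays(c,uv,wrist); return (o+v*((z-o[2])/v[:,2:]))[:,:2]
def proj(c,P,wrist=False):
    E=np.asarray(c["extrinsics"]); p=(np.atleast_2d(P)-E[:3,3])@E[:3,:3]*[1,-1,-1]
    if wrist:
        n=np.linalg.norm(p[:,:2],axis=1,keepdims=True); q=p[:,:2]/n*np.arctan2(n,p[:,2:])
    else: q=p[:,:2]/p[:,2:]
    return q*foc(c)+[c["cx"],c["cy"]]
def tool(target,yaw=None,s=None):
    "shift along tool axes (mm) to world target TCP; yaw = wanted tool yaw (mod pi)"
    s=s or state(); M=R.from_euler("xyz",s["tcp_rot"]).as_matrix()
    sh=M.T@(np.asarray(target)-s["eef_pos"]); out=[np.round(sh,1).tolist()]
    if yaw is not None:
        d=(yaw-s["tcp_rot"][2]+np.pi/2)%np.pi-np.pi/2; out.append(round(-d,4))
    return out
E
python3 - <<'E'
from h import *
for n in ("top","scene"):
    c=read_camera(n)
    for name,z in [("block_1_bore",27),("fixture",16),("mallet",50),("tray",15),("clamp_handle",235),("caliper",5),("tape_roll",10),("wrench",3),("cup_of_screws",30),("screwdriver",10),("glue_bottle",60)]:
        for r in cut_out(name,c)[:4]:
            m=r["region"]; 
            if m.sum()==0: continue
            (x,y),(w,h),a=cv2.minAreaRect(np.argwhere(m)[:,::-1].astype(np.float32))
            box=cv2.boxPoints(((x,y),(w,h),a))
            print(n,name,round(r["p"],2),np.round(r["box"]),m.sum(),"c",onz(c,[(x,y)],z).round().tolist(),"corners",onz(c,box,z).round().astype(int).tolist())
E
```

```text
top block_1_bore 0.84 [189. 189. 215. 207.] 350 c [[597.0, 362.0]] corners [[604, 422], [637, 317], [590, 301], [558, 406]]
top block_1_bore 0.58 [248. 152. 294. 174.] 188 c [[726.0, 103.0]] corners [[721, 194], [771, 24], [731, 12], [682, 182]]
top fixture 0.67 [240. 160. 331. 233.] 4586 c [[594.0, 53.0]] corners [[723, 225], [732, -107], [468, -114], [459, 209]]
top mallet 0.93 [345. 178. 403. 194.] 426 c [[618.0, -277.0]] corners [[643, -165], [651, -389], [594, -389], [586, -166]]
top mallet 0.72 [185. 188. 217. 206.] 404 c [[591.0, 356.0]] corners [[602, 419], [633, 308], [580, 292], [550, 403]]
top mallet 0.34 [234. 244. 254. 260.] 167 c [[392.0, 194.0]] corners [[420, 223], [418, 164], [364, 164], [365, 223]]
top tray 0.97 [356. 211. 430. 257.] 2953 c [[438.0, -348.0]] corners [[374, -203], [528, -218], [503, -495], [350, -475]]
top clamp_handle 0.88 [240. 160. 326. 180.] 1067 c [[634.0, 40.0]] corners [[671, 179], [675, -97], [598, -98], [594, 175]]
top caliper 0.6 [242. 150. 292. 177.] 219 c [[725.0, 121.0]] corners [[713, 231], [778, 25], [736, 12], [672, 217]]
top tape_rol
[... 1386 characters left out ...]
 [[397.0, 205.0]] corners [[411, 262], [447, 210], [384, 151], [350, 201]]
scene tape_roll 0.81 [220. 196. 240. 212.] 233 c [[391.0, 199.0]] corners [[391, 247], [444, 217], [392, 152], [342, 182]]
scene wrench 0.77 [252. 216. 295. 239.] 78 c [[382.0, 15.0]] corners [[364, 87], [388, 100], [399, -55], [376, -65]]
scene cup_of_screws 0.67 [462. 241. 490. 266.] 480 c [[574.0, -545.0]] corners [[605, -502], [641, -554], [545, -586], [511, -537]]
scene screwdriver 0.68 [452. 290. 466. 323.] 311 c [[395.0, -572.0]] corners [[338, -570], [450, -550], [455, -574], [343, -593]]
scene glue_bottle 0.5 [266. 135. 279. 164.] 228 c [[687.0, 268.0]] corners [[770, 357], [787, 331], [613, 187], [597, 210]]
```

Run:
```python
from h import *
c=read_camera("top"); print(onz(c,[(215,246),(203,196)],27))
print(tool([490,330,330]))
```

```text
[[405.02188159 314.18488178]
 [595.73576825 362.36398092]]
[[-366.1, -161.4, -90.3]]
```

Emit:
jog_arm([
  [[-40, -18, -10], 0],
  [[-80, -35, -20], 0],
  [[-120, -53, -30], 0],
  [[-160, -70, -40], 0],
  [[-200, -88, -50], 0],
])

```text
t: 1.85
eef_pos: [355.3, 449.2, 290.2]
tcp_rot: [3.141, 0.0, 2.832]
ft_force: [0.4, 0.7, -0.0]
opening: 1.0
grip_force: 0.0
```

Emit:
jog_arm([
  [[-40, -18, -10], 0],
  [[-80, -35, -20], 0],
  [[-120, -53, -30], 0],
  [[-166, -73, -40], 0],
  [[-166, -73, -40], 0],
])

```text
t: 2.35
eef_pos: [493.7, 327.1, 330.6]
tcp_rot: [3.141, 0.002, 2.827]
ft_force: [-1.1, 0.9, -0.2]
opening: 0.998
grip_force: 0.0
```

Run:
```python
from h import *
c=read_camera("wrist"); cv2.imwrite("pics/w1.png",c["img"]); s=state(); print(s["t"],s["eef_pos"],s["tcp_rot"],s["ft_force"],c["vertical_fov"],c["cx"],c["cy"],np.round(c["extrinsics"],3).tolist())
for n in ("block_1_bore","pin_1_head"):
    for r in cut_out(n,c): print(n,round(r["p"],2),r["box"],r["region"].sum())
```

```text
2.4 [491.89997159 328.47021565 329.94750363] [3.14103673e+00 6.69629576e-04 2.82799452e+00] [-0.53388683  0.6674814  -0.59928952] 65.70646984690485 313.68884059430155 198.964570470681 [[0.309, -0.912, -0.269, 419.726], [0.951, 0.297, 0.085, 352.088], [0.002, -0.282, 0.959, 474.637], [0.0, 0.0, 0.0, 1.0]]
block_1_bore 0.73 [320.9, 188.8, 395.6, 246.5] 2011
pin_1_head 0.55 [373.7, 205.8, 382.4, 214.4] 94
```

View pics/w1.png

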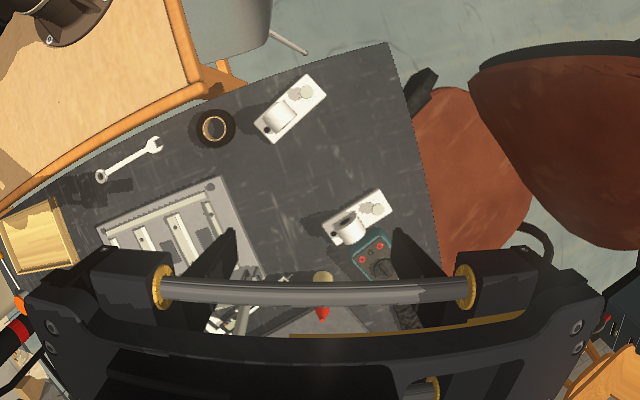

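```bash
cat >> h.py <<'E'
from scipy.optimize import minimize
def boxpts(x0,x1,y0,y1,z0,z1): return np.array([[x,y,z] for x in (x0,x1) for y in (y0,y1) for z in (z0,z1)],float)
BLOCK=[boxpts(-72,38,-23,23,0,12),
       np.array([[20*np.cos(a),y,34+20*np.sin(a)] for a in np.linspace(0,np.pi,9) for y in (-15,15)]+[[s*20,y,12] for s in (-1,1) for y in (-15,15)]),
       np.array([[-52+10*np.cos(a),10*np.sin(a),z] for a in np.linspace(0,2*np.pi,12) for z in (12,28)])]
def rend(c,parts,x,y,yaw,z=0,wrist=True):
    m=np.zeros((400,640),np.uint8); Rz=R.from_euler("z",yaw).as_matrix()
    for p in parts:
        q=proj(c,p@Rz.T+[x,y,z],wrist); cv2.fillConvexPoly(m,cv2.convexHull((q*16).astype(np.int32)),255,shift=4,lineType=cv2.LINE_AA)
    return m/255.
def fit(c,mask,parts,x0,z=0,wrist=True):
    mask=mask.astype(float)
    f=lambda v:(lambda r:1-np.minimum(r,mask).sum()/np.maximum(r,mask).sum())(rend(c,parts,v[0],v[1],v[2]/100,z,wrist))
    best=None
    for dy in (0,30,-30):
        s=minimize(f,[x0[0],x0[1],x0[2]*100+dy],method="Nelder-Mead",options=dict(initial_simplex=np.array([x0[0],x0[1],x0[2]*100+dy])+np.array([[0,0,0],[12,0,0],[0,12,0],[0,0,15]])))
        if best is None or s.fun<best.fun: best=s
    return [best.x[0],best.x[1],best.x[2]/100],best.fun
def bright(c,uv,th=140):
    g=c["img"].min(2); g=cv2.GaussianBlur(g,(3,3),0); m=(g>th).astype(np.uint8)
    m=cv2.morphologyEx(m,cv2.MORPH_CLOSE,np.ones((7,7)))
    n,l=cv2.connectedComponents(m); k=l[uv[1],uv[0]]; return (l==k) if k else None
E
python3 - <<'E'
from h import *
c=read_camera("wrist")
for uv,pin in [((290,120),(307,93)),((362,214),(378,208))]:
    for th in (110,140):
        m=bright(c,uv,th)
        if m is None: print("none");continue
        b=onz(c,[uv],15,True)[0]; p=onz(c,[pin],28,True)[0]
        d=b-p; yaw=np.arctan2(d[1],d[0])
        print(th,m.sum(),"pin",p.round(),*fit(c,m,BLOCK,[b[0],b[1],yaw]),yaw)
E
```

```text
110 2297 pin [388. 355.] [np.float64(412.5500205769141), np.float64(304.5764866182981), np.float64(-1.1441711674081516)] 0.040430281653204725 -0.8857300288459768
140 2191 pin [388. 355.] [np.float64(413.3270894903323), np.float64(304.242986157226), np.float64(-1.1263936092308828)] 0.08321736847287409 -0.8857300288459768
110 2025 pin [584. 405.] [np.float64(607.9192997606476), np.float64(352.15003018015284), np.float64(-1.274127308861796)] 0.09400327846986012 -1.3207181172112878
140 1768 pin [584. 405.] [np.float64(609.351487589319), np.float64(352.4983491452534), np.float64(-1.2462068639699353)] 0.20678216645696035 -1.3207181172112878
```

Run:
```python
from h import *
print(tool([650,40,350],np.pi))
```

```text
[[-241.6, -228.1, -20.8], np.float64(-0.3094)]
```

Emit:
jog_arm([
  [[-34, -32, -3], -0.05],
  [[-68, -64, -6], -0.1],
  [[-102, -96, -9], -0.15],
  [[-136, -128, -12], -0.2],
  [[-170, -160, -15], -0.25],
])

```text
t: 3.05
eef_pos: [603.1, 126.1, 344.7]
tcp_rot: [3.141, -0.0, 3.086]
ft_force: [-0.3, 1.0, 1.0]
opening: 1.0
grip_force: 0.0
```

Run:
```python
from h import *
print(tool([650,40,350],np.pi))
```

```text
[[-51.6, -83.4, -5.3], np.float64(-0.0554)]
```

Emit:
jog_arm([
  [[-25, -40, -3], -0.03],
  [[-51, -83, -5], -0.055],
  [[-51, -83, -5], -0.055],
])

```text
t: 3.35
eef_pos: [650.6, 37.1, 348.8]
tcp_rot: [-3.141, -0.0, 3.135]
ft_force: [-0.1, -0.2, 0.0]
opening: 1.002
grip_force: 0.0
```

Run:
```python
from h import *
c=read_camera("wrist"); cv2.imwrite("pics/w2.png",c["img"]); s=state(); print(s["t"],s["eef_pos"],s["tcp_rot"],s["ft_force"])
import pickle; pickle.dump(c,open("w2.pkl","wb"))
for n,z in [("block_1_bore",15),("fixture",16),("mallet",100),("tray",26),("clamp",230),("caliper",5)]:
    for r in cut_out(n,c): print(n,round(r["p"],2),r["box"],r["region"].sum())
```

```text
3.4 [649.53143657  39.33360977 348.7336185 ] [ 3.14144521e+00 -1.12709987e-03  3.13523763e+00] [ 0.13155733 -0.22044985  0.63554478]
block_1_bore 0.61 [470.6, 120.0, 527.5, 156.2] 1357
fixture 0.95 [172.2, 45.5, 464.5, 228.1] 30052
fixture 0.65 [171.7, 154.2, 463.6, 229.0] 10448
mallet 0.96 [75.2, 131.2, 196.2, 174.4] 2396
tray 0.69 [44.8, 5.4, 170.0, 100.4] 9269
clamp 0.61 [166.5, 47.9, 466.3, 226.1] 30334
clamp 0.56 [171.0, 152.9, 463.4, 225.7] 10020
caliper 0.96 [306.0, 174.1, 418.5, 236.6] 782
```

View pics/w2.png

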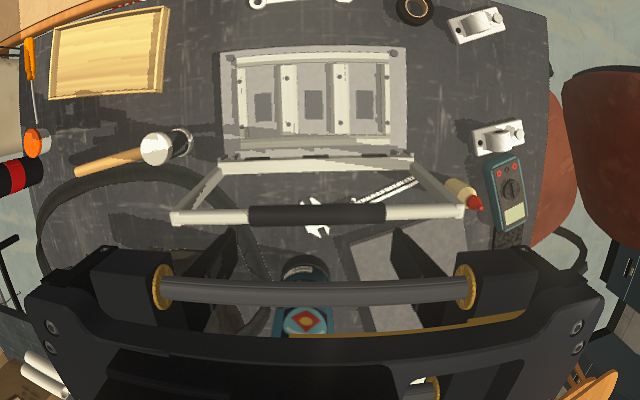

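Run:
```python
from h import *
import pickle; c=pickle.load(open("w2.pkl","rb"))
cv2.imwrite("pics/w2c.png",cv2.resize(c["img"][40:172,212:412],None,fx=4,fy=4,interpolation=cv2.INTER_CUBIC))
print(onz(c,[(221,48),(405,52),(263,107),(313,104),(362,100)],16,True).round(1).tolist())
```

```text
[[466.6, -105.1], [475.3, 181.0], [565.2, -39.1], [562.3, 37.5], [555.4, 112.3]]
```

View pics/w2c.png

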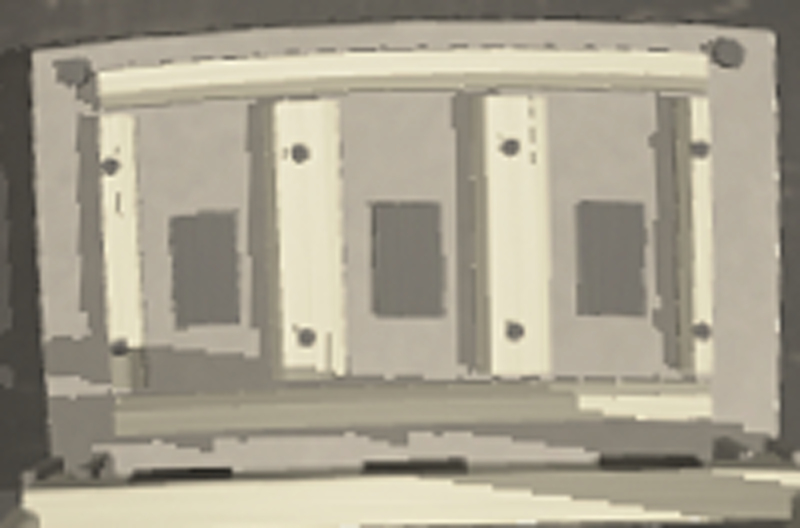

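Run:
```python
from h import *
import pickle; c=pickle.load(open("w2.pkl","rb"))
f=lambda L,z=16: onz(c,[(212+(x+.5)/4-.5,40+(y+.5)/4-.5) for x,y in L],z,True).round(1).tolist()
print("corners",f([(33,55),(775,30),(778,435),(48,455)]))
print("pads",f([(204,268),(407,258),(611,258)]))
print("pad corners",f([(170,215),(238,210),(240,323),(173,327)]),f([(371,203),(438,202),(443,315),(374,315)]),f([(577,201),(645,201),(646,314),(579,314)]))
print("pocket front/rear",f([(190,100),(400,97),(600,97)]),f([(190,385),(400,378),(610,378)]))
print("pocket sides",f([(137,200),(255,200),(343,200),(458,200),(549,200),(655,200)]))
print("bar tops sides",f([(100,200),(133,200),(275,200),(345,200),(487,200),(549,200),(690,200),(710,200)],26))
print("handle",onz(c,[(249,214),(385,213)],237,True))
```

```text
corners [[475.3, -107.0], [467.2, 181.8], [629.5, 185.1], [635.7, -105.4]]
pads [[564.6, -39.7], [562.5, 38.0], [561.7, 116.0]]
pad corners [[543.3, -52.6], [542.5, -26.1], [586.4, -26.2], [587.0, -52.4]] [[541.1, 24.6], [540.9, 49.9], [584.5, 51.6], [584.3, 25.3]] [[539.9, 102.8], [539.1, 129.2], [583.2, 130.0], [583.7, 103.8]]
pocket front/rear [[498.4, -44.3], [499.9, 35.8], [498.8, 111.8]] [[609.9, -46.4], [608.8, 35.0], [608.4, 116.2]]
pocket sides [[536.7, -65.5], [538.9, -19.6], [539.8, 14.0], [540.2, 57.5], [539.8, 92.1], [538.5, 133.1]]
bar tops sides [[536.6, -77.7], [537.4, -64.8], [539.9, -10.9], [540.5, 15.2], [540.8, 67.8], [540.5, 90.9], [538.7, 144.7], [538.3, 152.5]]
handle [[661.37361701 -19.59036442]
 [661.28832837 101.21666324]]
```

Emit:
jog_arm([
  [[30, 33, 12], 0.14],
  [[60, 66, 24], 0.28],
  [[90, 99, 36], 0.42],
  [[120, 132, 48], 0.57],
  [[150, 165, 60], 0.71],
])

```text
t: 4.2
eef_pos: [497.9, 207.8, 289.6]
tcp_rot: [3.141, 0.0, 2.422]
ft_force: [1.2, 1.2, 0.8]
opening: 1.0
grip_force: 0.0
```

Run:
```python
from h import *
print(tool([412.5,304.5,200],2.0))
```

```text
[[128.0, 16.3, 89.5], np.float64(0.4217)]
```

Emit:
jog_arm([
  [[40, 5, 25], 0.14],
  [[80, 10, 50], 0.28],
  [[128, 16, 80], 0.42],
  [[128, 16, 89], 0.42],
])

```text
t: 4.6
eef_pos: [409.8, 304.5, 199.3]
tcp_rot: [-3.14, -0.0, 2.004]
ft_force: [0.1, -0.7, 0.4]
opening: 1.002
grip_force: 0.0
```

Run:
```python
from h import *
c=read_camera("wrist"); s=state(); print(s["eef_pos"],s["tcp_rot"])
P=np.array([[412.5,304.5,34.]]); uv=proj(c,P,True)[0].round().astype(int); print(uv)
cv2.imwrite("pics/w3.png",c["img"])
m=bright(c,(int(proj(c,[[400,330,12]],True)[0][0]),int(proj(c,[[400,330,12]],True)[0][1])),110)
if m is not None:
    print(m.sum(),fit(c,m,BLOCK,[412.5,304.5,-1.14]))
    v=fit(c,m,BLOCK,[412.5,304.5,-1.14])[0]; print(tool([v[0],v[1],42],v[2]))
```

```text
[410.20018564 303.82858383 198.15879359] [-3.13804396e+00 -7.54782485e-05  2.00963269e+00]
[314 190]
4054 ([np.float64(412.8482623334249), np.float64(304.20262839285624), np.float64(-1.152241945708735)], np.float64(0.061631146253813496))
[[-0.8, 3.1, 156.1], np.float64(0.0203)]
```

Emit:
jog_arm([
  [[0, 3, 40], 0.02],
  [[0, 3, 80], 0.02],
  [[0, 3, 120], 0.02],
  [[-1, 3, 145], 0.02],
  [[-1, 3, 156], 0.02],
])

```text
t: 5.15
eef_pos: [416.5, 302.1, 43.2]
tcp_rot: [-3.14, 0.0, 1.988]
ft_force: [0.2, 0.9, 0.3]
opening: 1.001
grip_force: 0.0
```

Emit:
jog_arm([
  [[0, 0, 0], 0],
  [[0, 0, 0], 0],
  [[0, 0, 0], 0],
  [[0, 0, 0], 0],
  [[0, 0, 0], 0],
], grip=1)

```text
t: 5.65
eef_pos: [417.1, 302.5, 45.4]
tcp_rot: [3.14, -0.0, 1.987]
ft_force: [-0.1, -0.3, -0.5]
opening: 0.633
grip_force: 0.0
```

Emit:
jog_arm([
  [[0, 0, -10], 0],
  [[0, 0, -40], 0],
  [[0, 0, -80], 0],
  [[0, 0, -80], 0],
])

```text
t: 6.05
eef_pos: [418.3, 303.2, 129.3]
tcp_rot: [3.134, -0.001, 1.987]
ft_force: [0.3, -0.2, -0.1]
opening: 0.299
grip_force: 0.0
```

Run:
```python
from h import *
s=state(); print(s)
print(tool([572,116.5,125],np.pi+.02))
```

```text
{'t': 6.05, 'joints': array([4.99253058e-01, 4.86759617e-01, 1.94212510e+00, 1.07331197e-04,
       7.05430901e-01, 8.30314133e-02]), 'qvel': array([-0.00115447,  0.0653476 ,  0.04930608,  0.00061212, -0.08878572,
       -0.00064733]), 'tau': array([ 4.37801296e-02, -5.43735516e+01, -1.80541670e+01,  5.16843621e-02,
        1.12878487e+00, -3.39013255e-03]), 'eef_pos': array([418.31337341, 303.20170437, 129.34304852]), 'tcp_rot': array([ 3.13434651e+00, -6.73463578e-04,  1.98693895e+00]), 'ft_force': array([ 0.30183858, -0.235122  , -0.07210918]), 'moment': array([-0.06045608,  0.01369646, -0.01818259]), 'grip_force': 0.0, 'opening': 0.29878399658017857}
[[-232.9, 65.1, 4.7], np.float64(-1.1747)]
```

Emit:
jog_arm([
  [[3, -4, 0], 0],
  [[3, -4, 0], 0],
  [[3, -4, 40], 0],
  [[3, -4, 70], 0],
  [[3, -4, 86], 0],
], grip=0.2)

```text
t: 6.55
eef_pos: [410.7, 302.8, 35.7]
tcp_rot: [-3.137, 0.0, 1.987]
ft_force: [-0.2, 0.5, 0.3]
opening: 0.666
grip_force: 0.0
```

Emit:
jog_arm([
  [[0, 0, 0], 0],
  [[0, 0, 0], 0],
  [[0, 0, 0], 0],
  [[0, 0, 0], 0],
  [[0, 0, 0], 0],
], grip=1)

```text
t: 7.05
eef_pos: [412.2, 303.6, 39.3]
tcp_rot: [3.14, -0.0, 1.987]
ft_force: [0.8, -0.4, 0.1]
opening: 0.355
grip_force: 0.0
```

Emit:
jog_arm([
  [[0, 0, 0], 0],
  [[0, 0, 0], 0],
  [[0, 0, 0], 0],
  [[0, 0, 0], 0],
  [[0, 0, 0], 0],
])

```text
t: 7.55
eef_pos: [411.7, 303.4, 39.2]
tcp_rot: [-3.142, -0.0, 1.987]
ft_force: [-2.6, -1.7, 7.3]
opening: 0.316
grip_force: 29.9
```

Emit:
jog_arm([
  [[0, 0, -15], 0],
  [[0, 0, -40], 0],
  [[0, 0, -80], 0],
  [[0, 0, -80], 0],
])

```text
t: 7.95
eef_pos: [413.3, 304.3, 122.4]
tcp_rot: [3.135, -0.001, 1.987]
ft_force: [0.3, 0.3, -3.9]
opening: 0.315
grip_force: 29.9
```

Run:
```python
from h import *
s=state(); print(s["eef_pos"],s["ft_force"],s["opening"],s["grip_force"])
print(tool([571,116.5,120],np.pi+.02))
```

```text
[413.33595071 304.26706519 122.35744674] [ 0.34733884  0.27258287 -3.8931122 ] 0.31514561010128755 29.898648452905263
[[-235.5, 68.3, 2.6], np.float64(-1.1747)]
```

Emit:
jog_arm([
  [[-29, 8, 0], -0.145],
  [[-58, 16, 0], -0.29],
  [[-87, 24, 0], -0.435],
  [[-116, 32, 0], -0.58],
  [[-145, 41, 0], -0.72],
])

```text
t: 8.45
eef_pos: [508.3, 186.2, 117.6]
tcp_rot: [-3.141, -0.001, 2.713]
ft_force: [0.2, 1.3, -3.6]
opening: 0.316
grip_force: 29.9
```

Run:
```python
from h import *
print(tool([571,116.5,120],np.pi+.02))
```

```text
[[-86.0, -37.3, -2.5], np.float64(-0.4488)]
```

Emit:
jog_arm([
  [[-29, -12, 0], -0.145],
  [[-58, -25, 0], -0.29],
  [[-86, -37, 0], -0.435],
  [[-86, -37, 0], -0.449],
  [[-86, -37, 0], -0.449],
])

```text
t: 8.95
eef_pos: [570.0, 117.1, 117.4]
tcp_rot: [3.142, -0.002, -3.13]
ft_force: [0.1, 1.1, -4.5]
opening: 0.317
grip_force: 29.9
```

Run:
```python
from h import *
c=read_camera("wrist"); s=state(); print(s["t"],s["eef_pos"],s["tcp_rot"],s["grip_force"])
cv2.imwrite("pics/w4.png",cv2.resize(c["img"][0:270,100:460],None,fx=2.2,fy=2.2,interpolation=cv2.INTER_CUBIC)); import pickle; pickle.dump(c,open("w4.pkl","wb"))
print(tool([571,116.5,120],np.pi+.02))
```

```text
9.0 [569.70079749 117.6847147  117.67258006] [ 3.14151482e+00 -1.72620380e-03 -3.12957917e+00] 29.898765414703803
[[-1.3, -1.2, -2.3], np.float64(-0.008)]
```

View pics/w4.png

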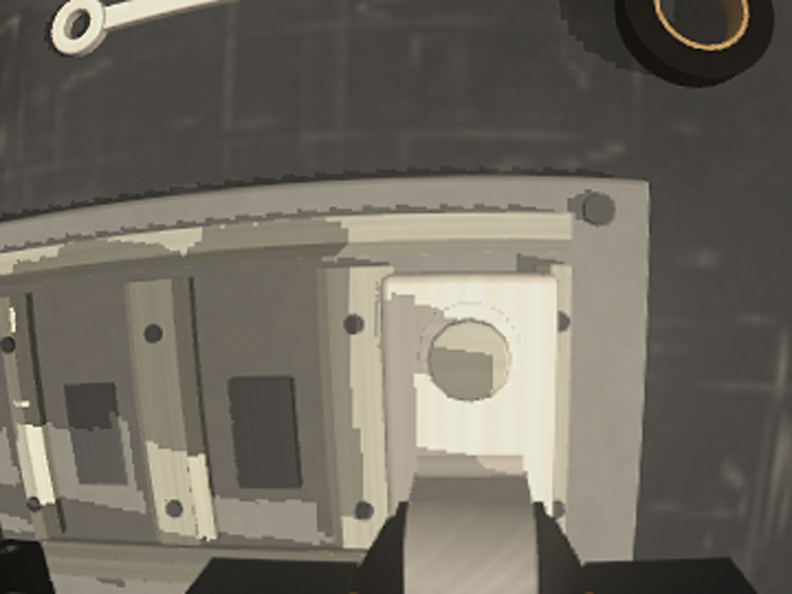

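Run:
```python
from h import *
import pickle; c=pickle.load(open("w4.pkl","rb"))
f=lambda L,z: onz(c,[(100+(x+.5)/2.2-.5,(y+.5)/2.2-.5) for x,y in L],z,True).round(1).tolist()
print("foot",f([(384,277),(557,274)],90.5),"pin",f([(469,361)],105))
print("plate corner",f([(649,183)],16),"frontedge",f([(100,198),(400,178)],16))
print("front inner bottom mid",f([(260,272),(150,280)],16),"top of front bar inner",f([(200,250),(450,241)],26), "outer",f([(450,213)],26))
print("rear inner", f([(200,540),(270,542)],16))
print("pad mid",f([(229,377),(294,376),(301,486),(239,488)],16),"pad3",f([(64,383),(115,383),(128,484),(77,487)],16))
print("pocket2 sides",f([(195,400),(325,400)],16),"bars26",f([(345,300),(395,300),(128,300),(175,300)],26))
```

```text
foot [[500.7, 95.3], [499.4, 138.7]] pin [[519.6, 116.9]]
plate corner [[467.2, 181.3]] frontedge [[467.8, -28.5], [468.2, 91.7]]
front inner bottom mid [[501.2, 39.5], [502.0, -6.5]] top of front bar inner [[491.8, 19.6], [491.2, 110.0]] outer [[481.5, 109.9]]
rear inner [[609.8, 4.9], [609.2, 36.4]]
pad mid [[540.8, 25.1], [540.6, 51.3], [584.4, 51.5], [585.9, 25.4]] pad3 [[542.0, -52.1], [542.5, -26.2], [585.8, -25.9], [588.1, -53.0]]
pocket2 sides [[549.8, 9.9], [549.8, 63.0]] bars26 [[511.6, 73.4], [511.7, 91.1], [508.6, -11.5], [509.6, 8.7]]
```

Emit:
jog_arm([
  [[1, -1, 20], 0],
  [[1, -1, 40], 0],
  [[1, -1, 50], 0],
  [[1, -1, 55], 0],
  [[1, -1, 55], 0],
])

```text
t: 9.5
eef_pos: [569.2, 117.0, 63.3]
tcp_rot: [3.142, -0.001, -3.127]
ft_force: [0.1, 0.0, -4.4]
opening: 0.319
grip_force: 29.9
```

Emit:
jog_arm([
  [[0, 0, 2], 0],
  [[0, 0, 4], 0],
  [[0, 0, 5], 0],
  [[0, 0, 6], 0],
  [[0, 0, 6], 0],
])

```text
t: 10.0
eef_pos: [569.5, 116.8, 59.2]
tcp_rot: [3.141, 0.001, -3.127]
ft_force: [-6.1, 1.9, 10.6]
opening: 0.313
grip_force: 30.0
```

Run:
```python
from h import *
s=state(); print(s["t"],s["eef_pos"],s["tcp_rot"],s["ft_force"],s["grip_force"])
```

```text
10.0 [569.48117388 116.84860242  59.15740445] [ 3.14123127e+00  1.13694991e-03 -3.12725878e+00] [-6.11234389  1.94319125 10.61847362] 30.00100103223044
```

Emit:
jog_arm([
  [[1.5, 0, 0], 0],
  [[1.5, 0, 1], 0],
  [[1.5, 0, 2], 0],
  [[1.5, 0, 2], 0],
])

```text
t: 10.4
eef_pos: [568.2, 116.5, 56.0]
tcp_rot: [3.141, 0.0, -3.128]
ft_force: [-0.3, 0.5, 5.3]
opening: 0.312
grip_force: 30.0
```

Emit:
jog_arm([
  [[0, 0, 1], 0],
  [[0, 0, 2], 0],
  [[0, 0, 2], 0],
])

```text
t: 10.7
eef_pos: [568.9, 116.6, 54.9]
tcp_rot: [3.141, 0.002, -3.127]
ft_force: [-1.1, -0.2, 13.7]
opening: 0.313
grip_force: 30.0
```

Emit:
jog_arm([
  [[0, 0, 1], 0],
  [[0, 0, 2], 0],
  [[0, 0, 2], 0],
])

```text
t: 11.0
eef_pos: [569.0, 116.6, 54.7]
tcp_rot: [3.141, 0.004, -3.127]
ft_force: [-7.8, -1.7, 35.2]
opening: 0.315
grip_force: 30.0
```

Emit:
jog_arm([
  [[0, 0, 1], 0],
  [[0, 0, 2], 0],
  [[0, 0, 2], 0],
])

```text
t: 11.3
eef_pos: [569.8, 116.6, 53.6]
tcp_rot: [3.141, 0.006, -3.127]
ft_force: [-7.9, -2.1, 42.6]
opening: 0.317
grip_force: 30.0
```

Emit:
jog_arm([
  [[0, 0, -5], 0],
  [[0, 0, -6], 0],
  [[0, 0, -6], 0],
])

```text
t: 11.6
eef_pos: [567.8, 116.5, 55.1]
tcp_rot: [3.142, -0.001, -3.127]
ft_force: [-0.6, 0.1, -4.1]
opening: 0.314
grip_force: 30.0
```

Emit:
jog_arm([
  [[0, 0, 0], 0],
  [[0, 0, 0], 0],
  [[0, 0, 0], 0],
  [[0, 0, -30], 0],
  [[0, 0, -75], 0],
], grip=0.4)

```text
t: 12.1
eef_pos: [567.0, 116.4, 129.4]
tcp_rot: [-3.141, -0.005, -3.128]
ft_force: [0.5, 0.5, 0.8]
opening: 0.594
grip_force: 0.0
```

Run:
```python
from h import *
s=state(); print(s["t"],s["eef_pos"],s["opening"],s["ft_force"])
print(tool([602,355,220],1.867))
```

```text
12.1 [566.97282375 116.4364897  129.42656141] 0.5939821318768156 [0.49208534 0.51201931 0.76626064]
[[-37.9, 238.0, -90.8], np.float64(1.2887)]
```

Emit:
jog_arm([
  [[-3, 24, -20], 0.14],
  [[-8, 50, -40], 0.28],
  [[-13, 78, -60], 0.42],
  [[-18, 106, -80], 0.57],
  [[-22, 133, -90], 0.71],
])

```text
t: 12.6
eef_pos: [588.6, 251.2, 222.6]
tcp_rot: [3.14, 0.001, 2.44]
ft_force: [-0.7, -0.5, 0.2]
opening: 0.602
grip_force: 0.0
```

Run:
```python
from h import *
print(tool([602,355,220],1.867))
```

```text
[[56.8, 87.9, 2.7], np.float64(0.5727)]
```

Emit:
jog_arm([
  [[15, 22, 0], 0.14],
  [[30, 44, 0], 0.28],
  [[45, 66, 0], 0.42],
  [[57, 88, 2], 0.57],
  [[57, 88, 2], 0.57],
])

```text
t: 13.1
eef_pos: [600.5, 356.4, 217.9]
tcp_rot: [-3.141, -0.0, 1.873]
ft_force: [-0.4, 0.1, 0.1]
opening: 0.599
grip_force: 0.0
```

Run:
```python
from h import *
c=read_camera("wrist"); s=state(); print(s["eef_pos"],s["tcp_rot"])
cv2.imwrite("pics/w5.png",c["img"])
uv=proj(c,[[594,385,12]],True)[0].round().astype(int); print(uv)
for th in (100,120):
    m=bright(c,tuple(uv),th)
    if m is not None:
        v,e=fit(c,m,BLOCK,[608,352,-1.27]); print(m.sum(),v,e,tool([v[0],v[1],44],v[2]))
```

```text
[600.41640463 354.90378843 217.91846571] [-3.14084578e+00  8.42008925e-05  1.87869788e+00]
[314 155]
3804 [np.float64(606.4226138294223), np.float64(351.6134351659872), np.float64(-1.3018535625836898)] 0.03300884032858409 [[-4.9, 4.9, 173.9], np.float64(0.039)]
3667 [np.float64(606.6129317146269), np.float64(351.3228228202737), np.float64(-1.2964525734139896)] 0.05689249188266632 [[-5.3, 4.9, 173.9], np.float64(0.0336)]
```

View pics/w5.png

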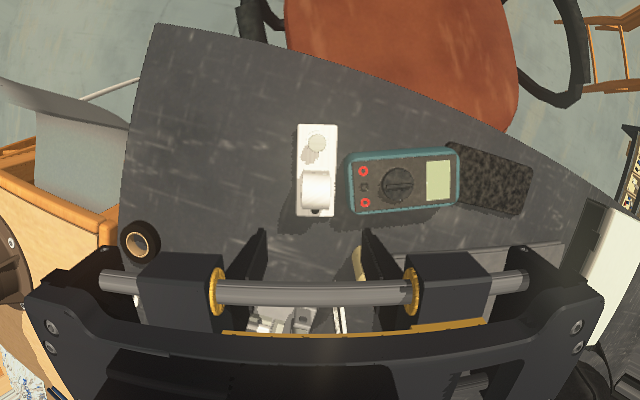

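Emit:
jog_arm([
  [[-5, 3, 0], 0.036],
  [[-5, 3, 30], 0.036],
  [[-5, 3, 60], 0.036],
  [[-5, 3, 85], 0.036],
  [[-5, 3, 85], 0.036],
], grip=0.58)

```text
t: 13.65
eef_pos: [604.3, 348.0, 130.6]
tcp_rot: [-3.136, 0.001, 1.839]
ft_force: [0.1, 0.5, 0.6]
opening: 0.423
grip_force: 0.0
```

Run:
```python
from h import *
s=state(); print(s["eef_pos"],s["tcp_rot"],s["opening"])
c=read_camera("wrist")
uv=proj(c,[[594,385,12]],True)[0].round().astype(int); m=bright(c,tuple(uv),100)
v,e=fit(c,m,BLOCK,[607,352,-1.29]); print(m.sum(),v,e,tool([v[0],v[1],42],v[2]))
cv2.imwrite("pics/w6.png",c["img"][0:300,160:560])
```

```text
[604.26503861 348.02036451 130.56682529] [-3.13612807e+00  9.81868027e-04  1.83899636e+00] 0.4226612092182462
6471 [np.float64(606.2949493876297), np.float64(351.4770684638645), np.float64(-1.2948847583901821)] 0.030741281300997292 [[2.4, 2.1, 90.8], np.float64(-0.0077)]
```

View pics/w6.png

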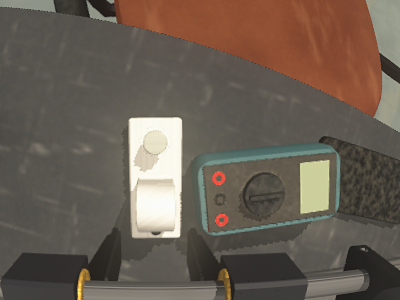

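Emit:
jog_arm([
  [[2, 1, 30], 0],
  [[2, 1, 60], 0],
  [[2, 1, 80], 0],
  [[2, 1, 88], 0],
  [[2, 1, 88], 0],
])

```text
t: 14.2
eef_pos: [606.0, 352.0, 46.3]
tcp_rot: [3.141, -0.0, 1.84]
ft_force: [0.5, 0.2, -0.8]
opening: 0.415
grip_force: 0.0
```

Emit:
jog_arm([
  [[0, 0, 0], 0],
  [[0, 0, 0], 0],
  [[0, 0, 0], 0],
  [[0, 0, 0], 0],
], grip=1)

```text
t: 14.6
eef_pos: [605.9, 352.3, 47.4]
tcp_rot: [3.14, -0.0, 1.84]
ft_force: [-1.6, -2.1, 7.8]
opening: 0.313
grip_force: 30.0
```

Emit:
jog_arm([
  [[0, 0, -15], 0],
  [[0, 0, -40], 0],
  [[0, 0, -80], 0],
  [[0, 0, -80], 0],
])

```text
t: 15.0
eef_pos: [607.6, 353.3, 132.2]
tcp_rot: [3.132, -0.002, 1.84]
ft_force: [0.6, 0.2, -3.3]
opening: 0.314
grip_force: 29.9
```

Run:
```python
from h import *
s=state(); print(s["eef_pos"],s["ft_force"],s["grip_force"])
print(tool([568,38.5,150],np.pi+.02))
```

```text
[607.64812493 353.34124413 132.23181889] [ 0.64610183  0.23895493 -3.30164153] 29.94127929210663
[[-292.9, -121.8, -19.4], np.float64(-1.3217)]
```

Emit:
jog_arm([
  [[-33, -14, -10], -0.145],
  [[-66, -28, -15], -0.29],
  [[-99, -41, -19], -0.435],
  [[-132, -55, -19], -0.58],
  [[-165, -69, -19], -0.725],
])

```text
t: 15.5
eef_pos: [582.5, 173.6, 145.0]
tcp_rot: [3.141, 0.0, 2.571]
ft_force: [1.9, 0.5, -3.5]
opening: 0.317
grip_force: 29.9
```

Run:
```python
from h import *
print(tool([571.5,38.5,130],np.pi+.02))
```

```text
[[-63.7, -119.6, 15.0], np.float64(-0.5906)]
```

Emit:
jog_arm([
  [[-16, -30, 3], -0.145],
  [[-32, -60, 6], -0.29],
  [[-48, -90, 9], -0.435],
  [[-64, -120, 12], -0.58],
  [[-64, -120, 15], -0.59],
])

```text
t: 16.0
eef_pos: [570.8, 36.1, 129.8]
tcp_rot: [-3.141, 0.0, -3.125]
ft_force: [-0.8, 1.3, -3.0]
opening: 0.314
grip_force: 29.9
```

Emit:
jog_arm([
  [[0, 0, 0], 0],
  [[0, 0, 0], 0],
])

```text
t: 16.2
eef_pos: [571.2, 39.9, 129.8]
tcp_rot: [3.141, 0.0, -3.13]
ft_force: [0.2, -0.2, -3.0]
opening: 0.31
grip_force: 29.9
```

Run:
```python
from h import *
c=read_camera("wrist"); s=state(); print(s["t"],s["eef_pos"],s["tcp_rot"],s["ft_force"],s["grip_force"])
cv2.imwrite("pics/w7.png",cv2.resize(c["img"][0:270,130:490],None,fx=2.2,fy=2.2,interpolation=cv2.INTER_CUBIC)); import pickle; pickle.dump(c,open("w7.pkl","wb"))
print(tool([571.5,38.5,130],np.pi+.02))
```

```text
16.25 [571.19990425  40.16902469 129.80811291] [ 3.14140347e+00  2.82438795e-04 -3.12885639e+00] [ 0.27513489  1.05737366 -4.99639403] 29.941420555114746
[[-0.3, -1.7, -0.2], np.float64(-0.0073)]
```

View pics/w7.png

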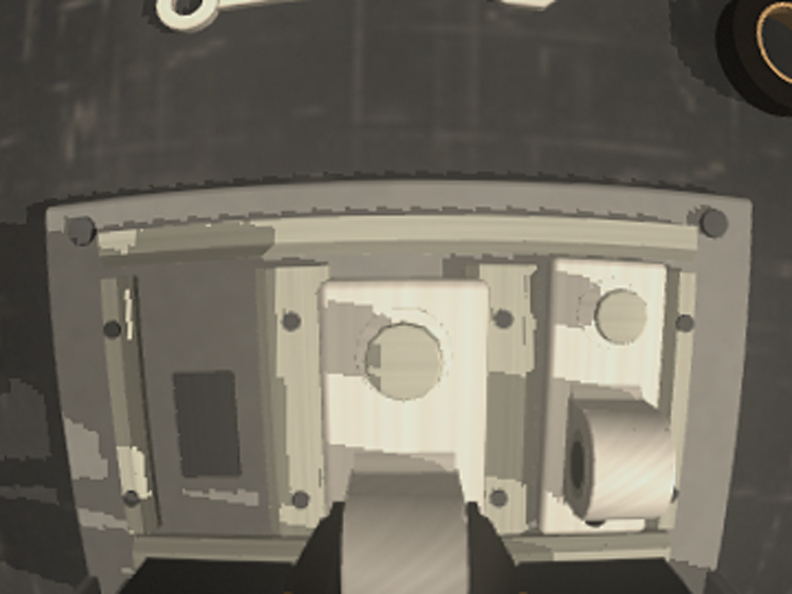

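Run:
```python
from h import *
import pickle; c=pickle.load(open("w7.pkl","rb"))
f=lambda L,z: onz(c,[(130+(x+.5)/2.2-.5,(y+.5)/2.2-.5) for x,y in L],z,True).round(1).tolist()
print("foot2",f([(321,283),(489,283)],94.8),"pin2",f([(403,361)],111))
print("foot1",f([(553,260),(666,266),(540,531)],28),"pin1",f([(621,317)],44),"diam",f([(595,317),(647,317)],44))
print("pad3",f([(174,373),(234,371),(241,477),(181,478)],16))
```

```text
foot2 [[503.8, 18.0], [503.3, 62.0]] pin2 [[521.8, 39.7]]
foot1 [[497.6, 93.7], [497.1, 138.0], [603.6, 95.3]] pin1 [[515.9, 115.7]] diam [[516.4, 106.1], [515.4, 125.5]]
pad3 [[542.9, -51.8], [542.3, -26.6], [586.4, -26.1], [587.4, -52.3]]
```

Emit:
jog_arm([
  [[4, -2, 15], -0.008],
  [[4.4, -2, 35], -0.008],
  [[4.4, -2, 48], -0.008],
  [[4.4, -2, 56], -0.008],
  [[4.4, -2, 57], -0.008],
])

```text
t: 16.75
eef_pos: [566.6, 37.7, 71.9]
tcp_rot: [3.141, -0.001, -3.12]
ft_force: [0.3, 0.0, -4.3]
opening: 0.315
grip_force: 29.9
```

Emit:
jog_arm([
  [[0, 0, 2], 0],
  [[0, 0, 4], 0],
  [[0, 0, 6], 0],
  [[0, 0, 8], 0],
  [[0, 0, 8], 0],
])

```text
t: 17.25
eef_pos: [567.0, 37.3, 65.0]
tcp_rot: [3.142, 0.001, -3.12]
ft_force: [-0.2, 0.7, 0.4]
opening: 0.311
grip_force: 29.9
```

Now press down to the hard stop.

Emit:
jog_arm([
  [[0, 0, 1], 0],
  [[0, 0, 2], 0],
  [[0, 0, 2], 0],
])

```text
t: 17.55
eef_pos: [567.0, 37.3, 63.4]
tcp_rot: [3.142, 0.001, -3.12]
ft_force: [-1.3, 0.1, 9.4]
opening: 0.316
grip_force: 29.9
```

Emit:
jog_arm([
  [[0, 0, 1], 0],
  [[0, 0, 2], 0],
  [[0, 0, 2], 0],
])

```text
t: 17.85
eef_pos: [567.2, 37.3, 63.2]
tcp_rot: [-3.141, 0.002, -3.12]
ft_force: [-8.9, 1.6, 30.8]
opening: 0.31
grip_force: 30.0
```

Emit:
jog_arm([
  [[0, 0, 1], 0],
  [[0, 0, 2], 0],
  [[0, 0, 2], 0],
])

```text
t: 18.15
eef_pos: [568.1, 37.3, 62.1]
tcp_rot: [-3.141, 0.005, -3.12]
ft_force: [-6.9, -0.4, 38.4]
opening: 0.312
grip_force: 30.0
```

Emit:
jog_arm([
  [[0, 0, -4], 0],
  [[0, 0, -4], 0],
])

```text
t: 18.35
eef_pos: [566.8, 37.3, 62.9]
tcp_rot: [3.142, 0.001, -3.12]
ft_force: [-0.4, -0.1, -3.3]
opening: 0.316
grip_force: 30.0
```

Emit:
jog_arm([
  [[0, 0, 0], 0],
  [[0, 0, 0], 0],
  [[0, 0, 0], 0],
  [[0, 0, -30], 0],
  [[0, 0, -75], 0],
], grip=0.5)

```text
t: 18.85
eef_pos: [565.7, 37.3, 136.3]
tcp_rot: [3.141, -0.005, -3.121]
ft_force: [-0.0, 0.2, -0.1]
opening: 0.497
grip_force: 0.0
```

Emit:
jog_arm([
  [[0, 0, -50], 0],
  [[0, 0, -100], 0],
  [[0, 0, -150], 0],
  [[0, 0, -200], 0],
  [[0, 0, -200], 0],
])

```text
t: 19.35
eef_pos: [568.2, 37.3, 344.1]
tcp_rot: [-3.141, 0.011, -3.12]
ft_force: [0.2, -0.8, 0.5]
opening: 0.5
grip_force: 0.0
```

Run:
```python
from h import *
s=state(); print(s["t"],s["eef_pos"],s["opening"],s["ft_force"])
c=read_camera("wrist"); import pickle; pickle.dump(c,open("w8.pkl","wb"))
cv2.imwrite("pics/w8.png",cv2.resize(c["img"][0:300,160:560],None,fx=2,fy=2,interpolation=cv2.INTER_CUBIC))
```

```text
19.35 [568.15654803  37.27431843 344.12809662] 0.5002888951235563 [ 0.20779849 -0.82643889  0.49017857]
```

View pics/w8.png

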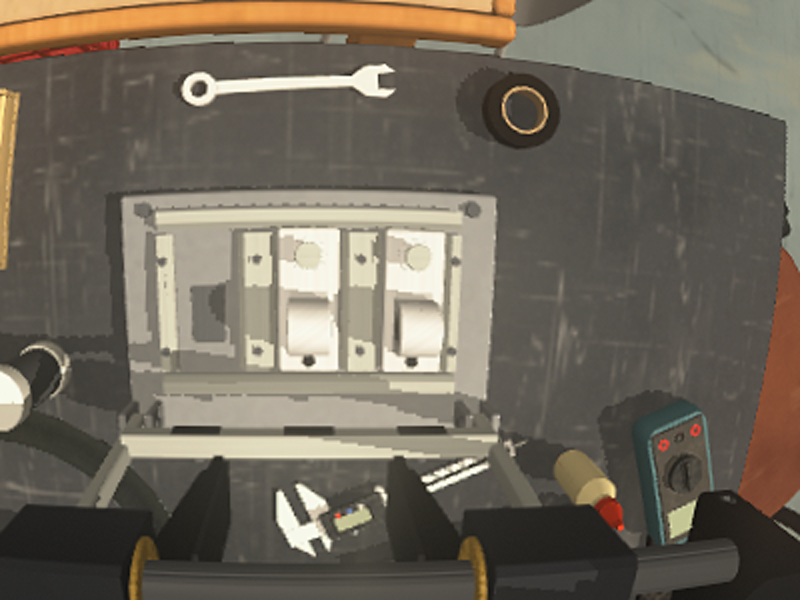

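Run:
```python
from h import *
print(tool([661,41,330],np.pi/2+.02))
```

```text
[[-93.7, 1.7, 11.0], np.float64(-1.5695)]
```

Emit:
jog_arm([
  [[-9, 0, 1], 0.145],
  [[-18, 0, 2], 0.29],
  [[-27, 0, 3], 0.435],
  [[-36, 1, 4], 0.58],
  [[-45, 1, 5], 0.725],
])

```text
t: 19.9
eef_pos: [611.7, 39.3, 330.5]
tcp_rot: [-3.14, -0.002, 2.432]
ft_force: [0.4, -0.4, 0.5]
opening: 0.5
grip_force: 0.0
```

Emit:
jog_arm([
  [[-6, -6, 1], 0.145],
  [[-12, -12, 2], 0.29],
  [[-18, -18, 3], 0.435],
  [[-24, -24, 4], 0.58],
  [[-33, -33, 5], 0.725],
])

```text
t: 20.4
eef_pos: [615.2, -7.3, 325.4]
tcp_rot: [-3.139, -0.001, 1.707]
ft_force: [-0.2, 0.0, -1.1]
opening: 0.498
grip_force: 0.0
```

Run:
```python
from h import *
s=state(); print(s["eef_pos"],s["tcp_rot"],s["joints"])
print(tool([661,41,330],np.pi/2+.02))
```

```text
[615.16859919  -7.29841345 325.44236391] [-3.13872154e+00 -9.69557754e-04  1.70722184e+00] [-1.19272516e-01  4.07761080e-01  1.46421427e+00  2.21645088e-04
  1.27264030e+00 -2.55764855e-01]
[[41.6, 52.0, -4.7], np.float64(0.1164)]
```

Emit:
jog_arm([
  [[20, 26, 0], 0.116],
  [[42, 52, 0], 0.116],
  [[42, 52, 0], 0.116],
  [[42, 52, 0], 0.116],
])

```text
t: 20.8
eef_pos: [660.8, 42.0, 325.3]
tcp_rot: [-3.138, -0.0, 1.598]
ft_force: [-1.0, 0.0, -0.1]
opening: 0.501
grip_force: 0.0
```

Run:
```python
from h import *
c=read_camera("wrist"); s=state(); print(s["eef_pos"],s["tcp_rot"]); import pickle; pickle.dump(c,open("w9.pkl","wb"))
cv2.imwrite("pics/w9.png",c["img"])
print(tool([661,41,243],np.pi/2+.02))
print(proj(c,[[661,41,237],[661,101,237],[661,-20,237]],True))
```

```text
[660.56911411  41.52825804 325.94668604] [-3.13897237e+00 -3.42982685e-05  1.59727055e+00]
[[-0.5, 0.6, 82.9], np.float64(0.0065)]
[[312.14328408 214.84290919]
 [314.2085084  138.88217952]
 [310.38351616 280.91585987]]
```

View pics/w9.png

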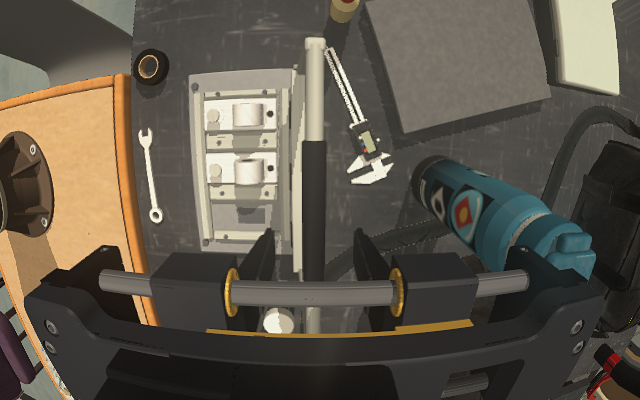

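Emit:
jog_arm([
  [[0, 0, 30], 0],
  [[0, 0, 60], 0],
  [[0, 0, 80], 0],
  [[0, 0, 83], 0],
  [[0, 0, 83], 0],
])

```text
t: 21.35
eef_pos: [660.8, 41.1, 244.6]
tcp_rot: [-3.141, -0.0, 1.596]
ft_force: [-0.2, 0.9, 0.7]
opening: 0.497
grip_force: 0.0
```

Emit:
jog_arm([
  [[0, 0, 0], 0],
  [[0, 0, 0], 0],
  [[0, 0, 0], 0],
  [[0, 0, 0], 0],
  [[0, 0, 0], 0],
], grip=1)

```text
t: 21.85
eef_pos: [661.2, 41.7, 245.1]
tcp_rot: [3.141, -0.0, 1.597]
ft_force: [-0.8, -0.0, 2.4]
opening: 0.191
grip_force: 30.0
```

Emit:
jog_arm([
  [[0, 0, 0], 0],
  [[0, 0, 0], 0],
])

```text
t: 22.05
eef_pos: [661.2, 41.7, 245.0]
tcp_rot: [3.141, -0.0, 1.597]
ft_force: [0.4, 0.6, 4.0]
opening: 0.193
grip_force: 30.0
```

Emit:
jog_arm([
  [[0, -37, 1], 0],
  [[0, -75, 9], 0],
  [[0, -110, 25], 0],
  [[0, -141, 47], 0],
  [[0, -167, 75], 0],
])

```text
t: 22.55
eef_pos: [491.4, 37.9, 170.1]
tcp_rot: [-3.141, -0.001, 1.597]
ft_force: [4.5, 5.3, -3.0]
opening: 0.19
grip_force: 30.0
```

Run:
```python
from h import *
s=state(); p=s["eef_pos"]; print(p,s["ft_force"],s["opening"],s["grip_force"],np.arctan2(p[2]-8-45,647-p[0]),np.hypot(p[2]-53,647-p[0]))
```

```text
[491.40257038  37.93825222 170.12906816] [ 4.53926228  5.27170061 -2.98793002] 0.189810723188105 29.996318221092224 0.6452715163070304 194.75568980590606
```

Frame is following the arc cleanly.

Emit:
jog_arm([
  [[0, -16, 24], 0],
  [[0, -28, 50], 0],
  [[0, -36, 78], 0],
  [[0, -38, 97], 0],
  [[0, -39, 108], 0],
])

```text
t: 23.05
eef_pos: [449.8, 36.9, 59.4]
tcp_rot: [-3.129, -0.001, 1.597]
ft_force: [-16.7, 2.6, 0.3]
opening: 0.192
grip_force: 30.0
```

Emit:
jog_arm([
  [[0, 0, 2], 0],
  [[0, 0, 4], 0],
  [[0, 0, 6], 0],
  [[0, 0, 8], 0],
  [[0, 0, 8], 0],
])

```text
t: 23.55
eef_pos: [449.5, 36.9, 52.2]
tcp_rot: [-3.128, -0.001, 1.597]
ft_force: [-19.0, 1.7, -3.2]
opening: 0.193
grip_force: 30.0
```

Emit:
jog_arm([
  [[0, 0, 0], 0],
  [[0, 0, 0], 0],
  [[0, 0, 0], 0],
  [[0, 0, -30], 0],
  [[0, 0, -80], 0],
], grip=0.4)

```text
t: 24.05
eef_pos: [454.5, 36.3, 132.8]
tcp_rot: [-3.137, -0.0, 1.597]
ft_force: [0.7, 0.4, -0.5]
opening: 0.552
grip_force: 0.0
```

Run:
```python
from h import *
import pickle; c=pickle.load(open("w2.pkl","rb"))
print(onz(c,[(158,149)],100,True),onz(c,[(77,173),(135,156)],50,True))
s=state(); print(s["t"],s["eef_pos"],s["ft_force"],s["opening"])
c=read_camera("scene"); cv2.imwrite("pics/s2.png",cv2.resize(c["img"][100:250,180:460],None,fx=2.8,fy=2.8,interpolation=cv2.INTER_CUBIC))
print(tool([560,-190,250],np.pi/2))
```

```text
[[ 614.14860141 -177.93046446]] [[ 650.34130915 -392.53690561]
 [ 628.01645391 -251.24328084]]
24.05 [454.45731588  36.26888898 132.82678808] [ 0.74408166  0.43814398 -0.4581669 ] 0.5515041793576045
[[-229.0, 97.7, -108.6], np.float64(0.0263)]
```

View pics/s2.png

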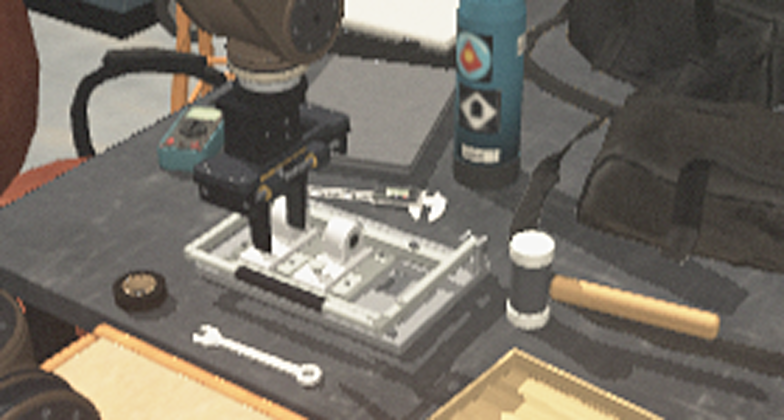

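Emit:
jog_arm([
  [[-30, 18, -40], 0],
  [[-67, 40, -70], 0],
  [[-107, 65, -70], 0],
  [[-147, 90, -70], 0],
  [[-187, 114, -70], 0],
])

```text
t: 24.6
eef_pos: [575.2, -149.7, 204.4]
tcp_rot: [3.14, 0.001, 1.597]
ft_force: [0.7, 0.5, -0.9]
opening: 0.602
grip_force: 0.0
```

Emit:
jog_arm([
  [[-37, 22, 0], -0.07],
  [[-75, 45, 0], -0.14],
  [[-75, 45, 0], -0.14],
  [[-75, 45, 0], -0.14],
])

```text
t: 25.0
eef_pos: [620.8, -222.1, 203.0]
tcp_rot: [-3.141, -0.0, 1.735]
ft_force: [-0.9, 0.3, -0.2]
opening: 0.599
grip_force: 0.0
```

Run:
```python
from h import *
c=read_camera("wrist"); s=state(); print(s["eef_pos"],s["tcp_rot"],s["joints"][5]); import pickle; pickle.dump(c,open("w10.pkl","wb"))
for r in cut_out("mallet",c)[:1]:
    m=r["region"]; print(r["p"],r["box"])
    cyl=lambda r,z0,z1: np.array([[r*np.cos(a),r*np.sin(a),z] for a in np.linspace(0,6.28,24) for z in (z0,z1)])
    MAL=[cyl(24,0,100),boxpts(-210,0,-10,10,37,63)]
    v,e=fit(c,m,MAL,[614,-178,1.737]); print(v,e)
    d=np.array([np.cos(v[2]),np.sin(v[2])]); g=np.array(v[:2])-45*d; print(g,tool([*g,56],v[2]))
    img=c["img"].copy(); k=rend(c,MAL,*v); cv2.drawContours(img,cv2.findContours((k>.5).astype(np.uint8),0,1)[0],-1,(0,0,255),1); cv2.imwrite("pics/w10.png",img)
```

```text
[ 620.50854544 -221.18393027  203.32178896] [-3.14120661e+00 -5.59971051e-04  1.73585857e+00] -0.6079070307381373
0.59 [283.1, 129.3, 339.6, 329.0]
[np.float64(614.5339242225896), np.float64(-187.00986981785866), np.float64(1.7281077314760716)] 0.16575334670781372
[ 621.58377629 -231.45421238] [[-10.9, -0.6, 147.6], np.float64(0.0086)]
```

View pics/w10.png

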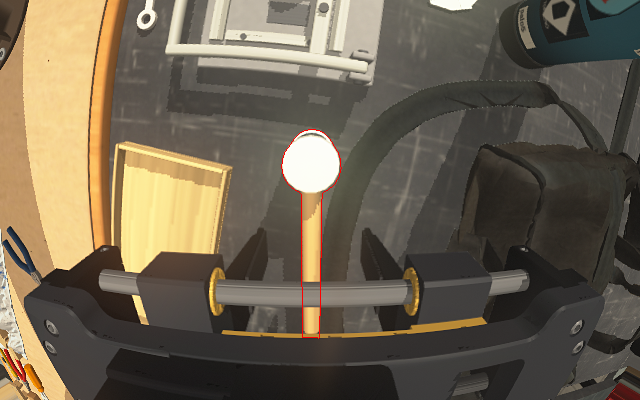

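Run:
```python
from h import *
import pickle; c=pickle.load(open("w10.pkl","rb"))
g=c["img"].min(2); n,l,st,ce=cv2.connectedComponentsWithStats((g>190).astype(np.uint8)); k=l[164,311]; print(st[k],ce[k])
m=(l==k)
print(onz(c,[ce[k]],100,True), onz(c,[(311,st[k][1]+0),(311,st[k][1]+st[k][3])],100,True))
x=[(311,200),(311,240)]; print(onz(c,x,63,True))
```

```text
[ 282  130   57   62 2632] [310.47530395 162.59118541]
[[ 613.73491356 -184.52177104]] [[ 609.88332408 -158.43009616]
 [ 618.11932214 -208.71445605]]
[[ 620.71643967 -226.24930467]
 [ 627.40832355 -267.38059518]]
```

Emit:
jog_arm([
  [[-12, -1, 30], 0],
  [[-12, -1, 75], 0],
  [[-12, -1, 115], 0],
  [[-12, -1, 140], 0],
  [[-12, -1, 147], 0],
])

```text
t: 25.6
eef_pos: [620.6, -231.8, 54.3]
tcp_rot: [-3.138, -0.002, 1.738]
ft_force: [0.3, -0.8, -0.7]
opening: 0.599
grip_force: 0.0
```

Emit:
jog_arm([
  [[0, 0, 0], 0],
  [[0, 0, 0], 0],
  [[0, 0, 0], 0],
  [[0, 0, 0], 0],
  [[0, 0, 0], 0],
], grip=1)

```text
t: 26.1
eef_pos: [622.0, -233.6, 57.5]
tcp_rot: [3.141, 0.001, 1.737]
ft_force: [-2.0, -2.1, 1.3]
opening: 0.231
grip_force: 0.9
```

Emit:
jog_arm([
  [[0, 0, 0], 0],
  [[0, 0, 0], 0],
])

```text
t: 26.3
eef_pos: [621.8, -233.6, 57.2]
tcp_rot: [3.142, 0.0, 1.737]
ft_force: [-2.2, -0.4, 6.5]
opening: 0.206
grip_force: 29.8
```

Emit:
jog_arm([
  [[0, 0, -10], 0],
  [[0, 0, -40], 0],
  [[0, 0, -80], 0],
  [[0, 0, -105], 0],
  [[0, 0, -105], 0],
])

```text
t: 26.8
eef_pos: [623.0, -233.9, 165.3]
tcp_rot: [3.137, 0.003, 1.737]
ft_force: [-0.5, -0.2, -5.9]
opening: 0.21
grip_force: 30.0
```

Run:
```python
from h import *
s=state(); print(s["eef_pos"],s["tcp_rot"],s["ft_force"],s["moment"],s["grip_force"],s["opening"])
print(tool([514,-10,160],1.57))
c=read_camera("wrist")
g=c["img"].min(2); n,l,st,ce=cv2.connectedComponentsWithStats((g>190).astype(np.uint8)); k=l[164,311]; print(st[k],ce[k])
import pickle; c0=pickle.load(open("w8.pkl","rb"))
f=lambda L,z: onz(c0,[(160+(x+.5)/2-.5,(y+.5)/2-.5) for x,y in L],z,True).round(1).tolist()
print("pins",f([(308,255),(418,257)],44),"front edge",f([(282,229),(338,229),(388,230),(442,232)],28))
```

```text
[ 623.02338379 -233.92641854  165.2783133 ] [3.13671277 0.00337053 1.73683468] [-0.48485715 -0.1960622  -5.86719807] [-0.31055989  0.01713453  0.00171576] 29.991794228553772 0.20979373151099445
[[238.9, -70.5, 4.1], np.float64(0.1668)]
[  249   137   131   124 12653] [313.65233541 198.99818225]
pins [[517.3, 37.1], [516.0, 116.1]] front edge [[499.3, 17.6], [498.4, 58.7], [497.8, 95.6], [497.2, 136.4]]
```

Emit:
jog_arm([
  [[45, -13, 0], 0.04],
  [[90, -26, 0], 0.08],
  [[135, -40, 0], 0.12],
  [[180, -53, 0], 0.167],
  [[220, -65, 0], 0.167],
])

```text
t: 27.35
eef_pos: [519.2, -25.4, 159.8]
tcp_rot: [-3.138, -0.001, 1.568]
ft_force: [0.3, 0.3, -5.0]
opening: 0.208
grip_force: 30.0
```

Run:
```python
from h import *
print(tool([514.5,-10.5,130],1.57))
```

```text
[[14.8, -4.6, 29.8], np.float64(-0.0018)]
```

Emit:
jog_arm([
  [[15, -5, 10], 0],
  [[15, -5, 30], 0],
  [[15, -5, 30], 0],
  [[15, -5, 30], 0],
])

```text
t: 27.75
eef_pos: [516.0, -12.3, 130.7]
tcp_rot: [-3.139, -0.0, 1.57]
ft_force: [0.0, 0.5, -6.1]
opening: 0.204
grip_force: 30.0
```

Run:
```python
from h import *
c=read_camera("wrist"); s=state(); print(s["eef_pos"],s["tcp_rot"],s["ft_force"],s["moment"])
img=c["img"].copy()
z=s["eef_pos"][2]-57.2; x,y=s["eef_pos"][0],s["eef_pos"][1]+48
th=np.linspace(0,6.28,40)
for zz,col in ((z,(0,0,255)),(z+100,(255,0,0))):
    cv2.polylines(img,[proj(c,np.c_[x+24*np.cos(th),y+24*np.sin(th),th*0+zz],True).round().astype(int)],True,col,1)
for p in ((517.3,37.3,44),(516,116,44)):
    cv2.polylines(img,[proj(c,np.c_[p[0]+10*np.cos(th),p[1]+10*np.sin(th),th*0+p[2]],True).round().astype(int)],True,(0,200,0),1)
cv2.imwrite("pics/w11.png",cv2.resize(img[0:300,160:560],None,fx=2,fy=2))
```

```text
[516.36924071 -12.49728645 131.24572959] [-3.14039893e+00 -2.47581545e-04  1.56935954e+00] [ 0.64942637  0.60225926 -5.0192537 ] [-0.26290455  0.05064413  0.06279987]
```

View pics/w11.png

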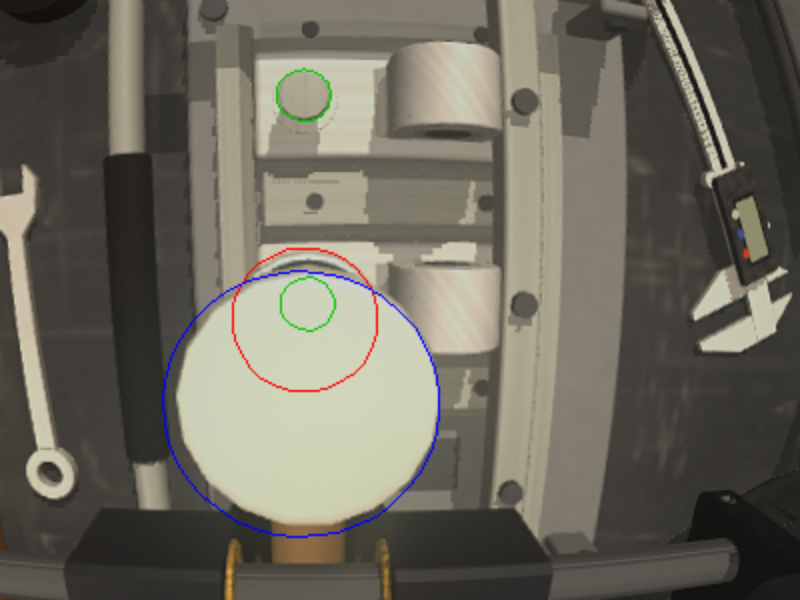

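Emit:
jog_arm([
  [[0, 2, 40], 0],
  [[0, 2, 40], 0],
])

```text
t: 28.0
eef_pos: [518.5, -12.9, 89.6]
tcp_rot: [-3.14, -0.0, 1.569]
ft_force: [-0.6, 0.2, -4.5]
opening: 0.21
grip_force: 30.0
```

Emit:
jog_arm([
  [[0, 0, 0], 0],
  [[0, 0, 0], 0],
])

```text
t: 28.2
eef_pos: [518.5, -12.4, 92.3]
tcp_rot: [3.141, -0.0, 1.569]
ft_force: [0.0, 0.0, -5.4]
opening: 0.208
grip_force: 30.0
```

Run:
```python
from h import *
s=state(); print(s["t"],s["eef_pos"],s["tcp_rot"],s["ft_force"],s["moment"],s["opening"])
```

```text
28.2 [518.52071836 -12.44536591  92.26931629] [ 3.14131474e+00 -8.39967410e-05  1.56934875e+00] [ 0.00712082  0.01059719 -5.36088875] [-0.26844922  0.06693811 -0.00308188] 0.20841403739640355
```

Emit:
jog_arm([
  [[0, 0, 1], 0],
  [[0, 0, 1.5], 0],
  [[0, 0, 1.5], 0],
])

```text
t: 28.5
eef_pos: [518.4, -12.2, 90.4]
tcp_rot: [3.141, -0.0, 1.57]
ft_force: [0.4, 0.3, -5.0]
opening: 0.209
grip_force: 30.0
```

Emit:
jog_arm([
  [[0, 0, 1], 0],
  [[0, 0, 1.5], 0],
  [[0, 0, 1.5], 0],
])

```text
t: 28.8
eef_pos: [518.4, -12.2, 88.6]
tcp_rot: [3.142, -0.0, 1.57]
ft_force: [-0.1, -1.0, -4.3]
opening: 0.21
grip_force: 30.0
```

Emit:
jog_arm([
  [[0, 0, 1], 0],
  [[0, 0, 1.5], 0],
  [[0, 0, 1.5], 0],
])

```text
t: 29.1
eef_pos: [518.7, -12.5, 88.1]
tcp_rot: [3.14, 0.0, 1.57]
ft_force: [-2.9, -2.9, 9.5]
opening: 0.207
grip_force: 30.0
```

Run:
```python
from h import *
s=state(); print(s["t"],s["eef_pos"],s["ft_force"],s["moment"],s["opening"])
```

```text
29.1 [518.68509606 -12.50825956  88.1079399 ] [-2.86804085 -2.89825371  9.4939663 ] [-0.34197765  0.74384505  0.132979  ] 0.20749113148731083
```

Emit:
jog_arm([
  [[0, 0, 1], 0],
  [[0, 0, 1.5], 0],
  [[0, 0, 1.5], 0],
])

```text
t: 29.4
eef_pos: [518.9, -13.0, 87.0]
tcp_rot: [3.14, 0.001, 1.57]
ft_force: [-5.2, -8.1, 15.1]
opening: 0.209
grip_force: 30.0
```

Emit:
jog_arm([
  [[0, 0, 1], 0],
  [[0, 0, 1.5], 0],
  [[0, 0, 1.5], 0],
])

```text
t: 29.7
eef_pos: [519.0, -13.3, 85.7]
tcp_rot: [3.139, 0.001, 1.57]
ft_force: [-5.4, -10.7, 18.8]
opening: 0.204
grip_force: 30.0
```

Emit:
jog_arm([
  [[0, -2, -20], 0],
  [[0, -2, -45], 0],
  [[0, -2, -45], 0],
  [[0, -2, -45], 0],
])

```text
t: 30.1
eef_pos: [516.4, -12.2, 128.8]
tcp_rot: [3.141, 0.0, 1.57]
ft_force: [0.4, 0.5, -5.2]
opening: 0.209
grip_force: 30.0
```

```bash
cat >> h.py <<'E'
def headtop(c):
    g=c["img"].min(2); n,l,st,ce=cv2.connectedComponentsWithStats((g>190).astype(np.uint8)); k=l[199,314]; return st[k].tolist(),ce[k].round(1).tolist()
def pins(c):
    for r in cut_out("pin_1_head",c)[:4]:
        ys,xs=np.nonzero(r["region"]); print("pin p%.2f"%r["p"],np.round(r["box"],1),len(xs),"cen",round(xs.mean(),1),round(ys.mean(),1), "z33",onz(c,[(xs.mean(),ys.mean())],33,True).round(1).tolist(),"z45",onz(c,[(xs.mean(),ys.mean())],45,True).round(1).tolist())
E
python3 - <<'E'
from h import *
c=read_camera("wrist"); s=state(); print(s["t"],s["eef_pos"],s["tcp_rot"],s["ft_force"],s["moment"])
print(headtop(c)); pins(c)
z=s["eef_pos"][2]-57.2; x,y=s["eef_pos"][0],s["eef_pos"][1]+48
print("pred",proj(c,[[x,y,z+100]],True))
E
```

```text
30.15 [516.05503811 -12.13969228 128.24712628] [-3.14086666e+00 -1.72931710e-04  1.56985721e+00] [-0.44036449 -1.20653245 -5.6303541 ] [-0.30444083  0.07300751 -0.03529052]
([0, 0, 640, 400, 255715], [319.5, 199.6])
pred [[308.48767164 204.28531793]]
```

Emit:
jog_arm([
  [[-35, 0, -10], 0],
  [[-70, 0, -20], 0],
  [[-70, 0, -20], 0],
  [[-70, 0, -20], 0],
])

```text
t: 30.6
eef_pos: [515.9, -82.7, 148.1]
tcp_rot: [-3.14, -0.001, 1.568]
ft_force: [-0.7, -0.1, -4.7]
opening: 0.205
grip_force: 30.0
```

```bash
cat >> h.py <<'E'
def headtop(c,th=170):
    g=cv2.GaussianBlur(c["img"].min(2),(3,3),0); n,l,st,ce=cv2.connectedComponentsWithStats((g>th).astype(np.uint8))
    return [(st[k].tolist(),ce[k].round(1).tolist()) for k in range(1,n) if st[k][4]>3000]
E
python3 - <<'E'
from h import *
c=read_camera("wrist"); s=state(); print(s["t"],s["eef_pos"],s["tcp_rot"],s["ft_force"],s["moment"])
import pickle; pickle.dump(c,open("w12.pkl","wb")); cv2.imwrite("pics/w12.png",c["img"])
print(headtop(c)); pins(c)
z=s["eef_pos"][2]-57.2; x,y=s["eef_pos"][0],s["eef_pos"][1]+48
print("pred",proj(c,[[x,y,z+100]],True))
for p in ((517.3,37.3),(516,116)): print([proj(c,[[*p,z]],True)[0].round(1).tolist() for z in (45,33)])
for r in cut_out("mallet",c)[:2]: print(r["p"],r["box"])
E
```

```text
30.65 [515.84832786 -82.00478864 148.07602552] [-3.13985152e+00 -7.36644512e-04  1.56912820e+00] [-0.68229855 -0.98770697 -4.65343961] [-0.247484    0.09818237  0.05227872]
[([248, 153, 133, 121, 12145], [313.8, 213.1])]
pin p0.93 [300.6  57.2 322.4  80.1] 436 cen 313.2 64.8 z33 [[517.4, 36.5]] z45 [[517.4, 34.6]]
pin p0.28 [220.9   0.  468.9 237.7] 34967 cen 360.5 103.4 z33 [[556.6, 4.3]] z45 [[554.8, 4.0]]
pred [[308.58933547 202.9501957 ]]
[[313.0, 61.5], [313.1, 63.8]]
[[311.2, -27.3], [311.3, -21.6]]
0.93 [247.7, 125.1, 382.3, 331.3]
```

Emit:
jog_arm([
  [[40, 0, 0], 0],
  [[80, -1, 0], 0],
  [[120, -1, 0], 0],
  [[148, -1, 10], 0],
  [[148, -1, 18], 0],
])

```text
t: 31.25
eef_pos: [514.8, 69.5, 130.5]
tcp_rot: [-3.141, -0.001, 1.574]
ft_force: [0.7, 0.1, -5.6]
opening: 0.208
grip_force: 30.0
```

Emit:
jog_arm([
  [[0, 0, 0], 0],
  [[0, 0, 0], 0],
])

```text
t: 31.45
eef_pos: [515.4, 65.7, 130.9]
tcp_rot: [-3.141, -0.0, 1.57]
ft_force: [-0.0, -0.0, -5.2]
opening: 0.206
grip_force: 30.0
```

Emit:
jog_arm([
  [[0, 0, 43], 0],
  [[0, 0, 43], 0],
])

```text
t: 31.65
eef_pos: [515.1, 65.0, 86.2]
tcp_rot: [-3.139, -0.0, 1.568]
ft_force: [-0.1, 0.8, -5.2]
opening: 0.206
grip_force: 30.0
```

Emit:
jog_arm([
  [[0, 0, 0], 0],
  [[0, 0, 0], 0],
])

```text
t: 31.85
eef_pos: [515.8, 65.3, 88.9]
tcp_rot: [3.141, -0.0, 1.569]
ft_force: [0.9, 0.2, -3.8]
opening: 0.209
grip_force: 30.0
```

Run:
```python
from h import *
s=state(); print(s["t"],s["eef_pos"],s["tcp_rot"],s["ft_force"],s["moment"],s["opening"])
```

```text
31.85 [515.75804468  65.33426012  88.93015341] [ 3.14098963e+00 -6.20579566e-05  1.56907881e+00] [ 0.85030062  0.22404875 -3.83148745] [-0.26542602  0.02748385  0.01602047] 0.20917492866027998
```

Emit:
jog_arm([
  [[0, 0, 1], 0],
  [[0, 0, 2], 0],
  [[0, 0, 2], 0],
])

```text
t: 32.15
eef_pos: [515.5, 65.8, 86.4]
tcp_rot: [3.141, -0.0, 1.57]
ft_force: [-0.6, -1.1, -5.8]
opening: 0.205
grip_force: 30.0
```

Emit:
jog_arm([
  [[0, 0, 1], 0],
  [[0, 0, 1.5], 0],
  [[0, 0, 1.5], 0],
])

```text
t: 32.45
eef_pos: [515.7, 65.8, 85.0]
tcp_rot: [3.141, -0.0, 1.57]
ft_force: [-0.8, -1.4, 1.6]
opening: 0.207
grip_force: 30.0
```

Emit:
jog_arm([
  [[0, 0, 1], 0],
  [[0, 0, 1.5], 0],
  [[0, 0, 1.5], 0],
])

```text
t: 32.75
eef_pos: [515.7, 65.8, 84.7]
tcp_rot: [3.14, -0.0, 1.57]
ft_force: [-5.2, -1.5, 21.7]
opening: 0.21
grip_force: 30.0
```

Emit:
jog_arm([
  [[0, 0, -25], 0],
  [[-38, 1, -40], 0],
  [[-78, 1, -40], 0],
  [[-78, 1, -25], 0],
  [[-78, 1, -12], 0],
])

```text
t: 33.25
eef_pos: [516.4, -13.3, 94.8]
tcp_rot: [3.141, -0.0, 1.568]
ft_force: [0.0, 0.2, -4.5]
opening: 0.208
grip_force: 30.0
```

Emit:
jog_arm([
  [[0, 0, 3], 0],
  [[0, 0, 6], 0],
  [[0, 0, 8], 0],
  [[0, 0, 8], 0],
])

```text
t: 33.65
eef_pos: [516.5, -12.0, 87.2]
tcp_rot: [3.141, -0.0, 1.57]
ft_force: [-0.5, 0.5, -4.9]
opening: 0.205
grip_force: 30.0
```

Emit:
jog_arm([
  [[0, 0, 1], 0],
  [[0, 0, 2], 0],
  [[0, 0, 2], 0],
])

```text
t: 33.95
eef_pos: [516.6, -12.2, 85.5]
tcp_rot: [3.141, -0.0, 1.57]
ft_force: [-0.4, 0.2, -1.1]
opening: 0.207
grip_force: 30.0
```

Emit:
jog_arm([
  [[0, 0, 1], 0],
  [[0, 0, 1.5], 0],
  [[0, 0, 1.5], 0],
])

```text
t: 34.25
eef_pos: [516.8, -12.6, 84.7]
tcp_rot: [3.14, 0.001, 1.57]
ft_force: [-3.5, -4.5, 11.6]
opening: 0.211
grip_force: 30.0
```

Emit:
jog_arm([
  [[0, 0, -30], 0],
  [[0, 0, -75], 0],
  [[-40, 18, -80], 0],
  [[-80, 37, -80], -0.05],
  [[-120, 57, -80], -0.1],
])

```text
t: 34.75
eef_pos: [573.8, -133.5, 164.2]
tcp_rot: [3.141, 0.0, 1.673]
ft_force: [0.1, 0.3, -5.3]
opening: 0.207
grip_force: 30.0
```

Emit:
jog_arm([
  [[-40, 12, 0], 0],
  [[-80, 24, 0], -0.067],
  [[-95, 30, 0], -0.067],
  [[-95, 30, 0], -0.067],
])

```text
t: 35.15
eef_pos: [612.8, -226.1, 162.7]
tcp_rot: [-3.141, -0.0, 1.734]
ft_force: [0.9, -0.3, -5.6]
opening: 0.211
grip_force: 30.0
```

Run:
```python
from h import *
s=state(); print(s["t"],s["eef_pos"],s["tcp_rot"],s["ft_force"],s["moment"],s["grip_force"])
print(tool([622,-233,70],1.737))
c=read_camera("wrist"); print(headtop(c));
```

```text
35.15 [ 612.82833732 -226.05886713  162.70119063] [-3.14140153e+00 -3.06393936e-05  1.73444498e+00] [ 0.9078892  -0.28930406 -5.55767298] [-0.2086588  0.0083326  0.0161877] 29.996043741703033
[[-8.3, 7.9, 92.7], np.float64(-0.0026)]
[([247, 153, 134, 126, 12799], [314.1, 214.9])]
```

Emit:
jog_arm([
  [[-4, 4, 40], 0],
  [[-8, 8, 75], 0],
  [[-8, 8, 95], 0],
  [[-8, 8, 100], 0],
  [[-8, 8, 100], 0],
])

```text
t: 35.7
eef_pos: [621.5, -229.5, 63.3]
tcp_rot: [-3.141, -0.001, 1.738]
ft_force: [-0.6, -0.0, -5.1]
opening: 0.214
grip_force: 30.0
```

Emit:
jog_arm([
  [[0, 0, 2], 0],
  [[0, 0, 4], 0],
  [[0, 0, 5], 0],
  [[0, 0, 5], 0],
])

```text
t: 36.1
eef_pos: [621.8, -230.4, 59.0]
tcp_rot: [3.141, 0.0, 1.737]
ft_force: [0.0, 0.4, -5.3]
opening: 0.211
grip_force: 30.0
```

Emit:
jog_arm([
  [[0, 0, 1], 0],
  [[0, 0, 2], 0],
  [[0, 0, 2], 0],
])

```text
t: 36.4
eef_pos: [621.7, -230.4, 56.5]
tcp_rot: [-3.141, -0.0, 1.737]
ft_force: [0.2, 0.2, -5.5]
opening: 0.207
grip_force: 30.0
```

Emit:
jog_arm([
  [[0, 0, 1], 0],
  [[0, 0, 1.5], 0],
  [[0, 0, 1.5], 0],
])

```text
t: 36.7
eef_pos: [621.7, -230.4, 55.0]
tcp_rot: [-3.142, -0.0, 1.737]
ft_force: [-0.5, 0.6, -5.3]
opening: 0.21
grip_force: 30.0
```

Emit:
jog_arm([
  [[0, 0, 1], 0],
  [[0, 0, 1], 0],
  [[0, 0, 1], 0],
])

```text
t: 37.0
eef_pos: [621.8, -230.4, 54.1]
tcp_rot: [3.141, -0.0, 1.737]
ft_force: [0.7, -1.1, -4.9]
opening: 0.21
grip_force: 30.0
```

Emit:
jog_arm([
  [[0, 0, 1], 0],
  [[0, 0, 1], 0],
  [[0, 0, 1], 0],
])

```text
t: 37.3
eef_pos: [621.9, -230.5, 53.9]
tcp_rot: [3.141, 0.0, 1.737]
ft_force: [-3.0, 0.0, 5.3]
opening: 0.206
grip_force: 30.0
```

Emit:
jog_arm([
  [[0, 0, 0], 0],
  [[0, 0, 0], 0],
  [[0, 0, 0], 0],
  [[0, 0, 0], 0],
  [[0, 0, 0], 0],
], grip=0.65)

```text
t: 37.8
eef_pos: [621.8, -230.4, 53.0]
tcp_rot: [3.142, -0.0, 1.737]
ft_force: [-0.8, -0.5, 0.5]
opening: 0.35
grip_force: 0.0
```

Run:
```python
from h import *
s=state(); print(s["t"],s["eef_pos"],s["ft_force"],s["opening"]); c=read_camera("wrist"); print(headtop(c))
z=100; d=np.array([np.cos(1.737),np.sin(1.737)]); print(proj(c,[[*(s["eef_pos"][:2]+48*d),z]],True))
```

```text
37.8 [ 621.77798728 -230.38484329   53.01673512] [-0.83369508 -0.51468841  0.46171389] 0.3504251373641513
[([246, 125, 136, 146, 14011], [313.8, 204.1])]
[[308.91128502 207.88075973]]
```

Emit:
jog_arm([
  [[0, 0, -15], 0],
  [[0, 0, -45], 0],
  [[0, 0, -90], 0],
  [[0, 0, -135], 0],
  [[0, 0, -135], 0],
])

```text
t: 38.35
eef_pos: [623.7, -231.2, 195.7]
tcp_rot: [3.133, 0.006, 1.737]
ft_force: [0.3, 0.3, 0.0]
opening: 0.352
grip_force: 0.0
```

Run:
```python
from h import *
c=read_camera("wrist"); s=state(); print(s["t"],s["eef_pos"],s["opening"])
g=headtop(c); print(g, onz(c,[g[0][1]],100,True) if g else 0)
print(tool([452,37,150],1.594))
```

```text
38.4 [ 622.70197908 -230.78253326  192.40845741] 0.34819466252677506
[] 0
[[292.5, -124.3, 40.7], np.float64(0.1429)]
```

Mallet stands. Now to the clamp handle.

Emit:
jog_arm([
  [[42, -18, 0], 0.03],
  [[84, -36, 0], 0.06],
  [[126, -54, 0], 0.1],
  [[168, -72, 0], 0.143],
  [[210, -90, 20], 0.143],
], grip=0.5)

```text
t: 38.9
eef_pos: [497.6, -37.0, 169.1]
tcp_rot: [3.139, 0.0, 1.592]
ft_force: [0.8, 0.7, 0.1]
opening: 0.499
grip_force: 0.0
```

Run:
```python
from h import *
print(tool([452,37,130],1.594))
```

```text
[[74.9, -44.1, 38.9], np.float64(-0.002)]
```

Emit:
jog_arm([
  [[37, -22, 15], 0],
  [[75, -44, 39], 0],
  [[75, -44, 39], 0],
  [[75, -44, 39], 0],
])

```text
t: 39.3
eef_pos: [452.1, 36.4, 128.7]
tcp_rot: [-3.14, -0.0, 1.596]
ft_force: [1.4, 0.3, 0.5]
opening: 0.5
grip_force: 0.0
```

Run:
```python
from h import *
c=read_camera("wrist"); s=state(); print(s["eef_pos"],s["tcp_rot"])
# black grip columns near y=75..95 on bar at z=45
for y in (75,85,120):
    P=proj(c,np.c_[np.arange(430,481,2),np.full(26,y),np.full(26,45)],True).round().astype(int)
    print(y,P[0],P[-1],[int(c["img"][v,u].max()) if 0<=v<400 else -1 for u,v in P])
print(tool([452,37,52],1.594))
```

```text
[452.97489598  35.74480583 129.14762879] [ 3.14149644e+00 -4.03397277e-05  1.59444197e+00]
75 [283 166] [350 168] [71, 73, 54, 55, 54, 47, 32, 37, 40, 41, 44, 42, 43, 42, 39, 61, 65, 56, 72, 125, 137, 137, 137, 100, 102, 154]
85 [283 153] [351 154] [66, 67, 50, 51, 50, 46, 34, 37, 41, 42, 44, 44, 43, 43, 41, 69, 64, 57, 90, 139, 138, 138, 139, 99, 94, 177]
120 [284 106] [353 107] [62, 63, 51, 48, 49, 50, 51, 125, 154, 168, 173, 163, 141, 70, 53, 54, 55, 58, 82, 133, 130, 128, 129, 100, 70, 172]
[[1.3, -1.0, 77.1], np.float64(0.0004)]
```

Emit:
jog_arm([
  [[1, -2, 30], 0],
  [[1, -2, 55], 0],
  [[1, -2, 70], 0],
  [[1, -2, 77], 0],
  [[1, -2, 77], 0],
])

```text
t: 39.85
eef_pos: [450.9, 36.0, 51.7]
tcp_rot: [-3.141, -0.0, 1.593]
ft_force: [0.5, 0.8, -0.2]
opening: 0.502
grip_force: 0.0
```

Emit:
jog_arm([
  [[0, 0, 0], 0],
  [[0, 0, 0], 0],
  [[0, 0, 0], 0],
  [[0, 0, 0], 0],
  [[0, 0, 0], 0],
], grip=1)

```text
t: 40.35
eef_pos: [449.3, 36.8, 52.3]
tcp_rot: [-3.139, -0.0, 1.594]
ft_force: [-5.1, -1.5, 5.3]
opening: 0.193
grip_force: 30.0
```

Emit:
jog_arm([
  [[0, 0, 0], 0],
  [[0, 0, 0], 0],
])

```text
t: 40.55
eef_pos: [449.3, 36.8, 52.3]
tcp_rot: [-3.139, -0.0, 1.594]
ft_force: [-6.1, -1.9, 6.1]
opening: 0.191
grip_force: 30.0
```

Emit:
jog_arm([
  [[0, 4, -38], 0],
  [[0, 15, -75], 0],
  [[0, 34, -109], 0],
  [[0, 58, -138], 0],
  [[0, 89, -162], 0],
])

```text
t: 41.05
eef_pos: [533.8, 38.8, 216.4]
tcp_rot: [-3.128, 0.0, 1.595]
ft_force: [-12.0, -3.5, 7.4]
opening: 0.19
grip_force: 30.0
```

Emit:
jog_arm([
  [[0, 34, -17], 0],
  [[0, 71, -28], 0],
  [[0, 100, -30.5], 0],
  [[0, 119, -30], 0],
  [[0, 121, -30], 0],
])

```text
t: 41.55
eef_pos: [662.7, 41.4, 245.1]
tcp_rot: [3.138, 0.0, 1.594]
ft_force: [1.6, -1.7, 7.7]
opening: 0.193
grip_force: 30.0
```

Emit:
jog_arm([
  [[0, 0, 0], 0],
  [[0, 0, 0], 0],
])

```text
t: 41.75
eef_pos: [661.3, 41.3, 245.3]
tcp_rot: [3.139, 0.001, 1.594]
ft_force: [1.5, -1.8, 5.5]
opening: 0.19
grip_force: 30.0
```

Run:
```python
from h import *
s=state(); print(s["t"],s["eef_pos"],s["tcp_rot"],s["ft_force"],s["opening"],s["grip_force"])
```

```text
41.75 [661.2554903   41.3441103  245.31709289] [3.13866555e+00 5.90437827e-04 1.59390570e+00] [ 1.49856219 -1.75124986  5.51041671] 0.1900027277278601 29.999410808086395
```

Emit:
jog_arm([
  [[0, 4, 0], 0],
  [[0, 4, 0], 0],
])

```text
t: 41.95
eef_pos: [665.0, 41.4, 244.9]
tcp_rot: [3.141, 0.0, 1.594]
ft_force: [-0.1, -2.1, 6.4]
opening: 0.192
grip_force: 30.0
```

Emit:
jog_arm([
  [[0, 0, 0], 0],
  [[0, 0, 0], 0],
  [[0, 0, 0], 0],
  [[0, 0, -30], 0],
  [[0, 0, -80], 0],
], grip=0.4)

```text
t: 42.45
eef_pos: [663.6, 41.8, 321.7]
tcp_rot: [-3.135, -0.001, 1.594]
ft_force: [1.7, -0.7, 0.7]
opening: 0.55
grip_force: 0.0
```

Run:
```python
from h import *
s=state(); print(s["t"],s["eef_pos"],s["opening"],s["ft_force"])
print(tool([568,116.5,250],3.156))
c=read_camera("wrist")
for y in (75,85,95):
    P=proj(c,np.c_[np.arange(640,691,3),np.full(17,y),np.full(17,237)],True).round().astype(int)
    print(y,[int(c["img"][v,u].max()) for u,v in P])
```

```text
42.45 [663.57761923  41.78259652 321.73305481] 0.5495165791242796 [ 1.66151712 -0.70411055  0.67692396]
[[76.9, -93.3, 72.4], np.float64(-1.5622)]
75 [153, 159, 68, 155, 219, 219, 106, 55, 58, 60, 62, 58, 55, 88, 87, 85, 65]
85 [154, 159, 120, 158, 208, 219, 146, 55, 60, 63, 62, 60, 57, 97, 88, 95, 88]
95 [157, 160, 114, 158, 155, 219, 144, 56, 60, 62, 63, 60, 57, 86, 97, 88, 91]
```

Emit:
jog_arm([
  [[16, -19, 0], -0.145],
  [[32, -38, 0], -0.29],
  [[48, -57, 0], -0.435],
  [[64, -76, 0], -0.58],
  [[77, -93, 0], -0.725],
])

```text
t: 43.0
eef_pos: [568.7, 117.3, 324.0]
tcp_rot: [3.141, -0.0, 2.325]
ft_force: [1.3, -0.6, 0.5]
opening: 0.598
grip_force: 0.0
```

Emit:
jog_arm([
  [[0, 0, 20], -0.145],
  [[0, 0, 50], -0.29],
  [[0, 0, 80], -0.435],
  [[0, 0, 110], -0.58],
  [[0, 0, 140], -0.725],
])

```text
t: 43.5
eef_pos: [569.6, 116.7, 183.0]
tcp_rot: [3.141, 0.0, 3.05]
ft_force: [1.1, 0.2, -0.8]
opening: 0.602
grip_force: 0.0
```

Run:
```python
from h import *
c=read_camera("wrist"); s=state(); print(s["t"],s["eef_pos"],s["tcp_rot"],s["opening"])
print(tool([568,116.5,58],3.156)); pins(c)
import pickle; pickle.dump(c,open("w13.pkl","wb"))
for p in ((517.3,37.3),(516,116)): print([proj(c,[[*p,z]],True)[0].round(1).tolist() for z in (45,33)])
```

```text
43.55 [567.83210618 116.38174361 178.4090814 ] [-3.14065744 -0.00608246  3.05867372] 0.6023982907533431
[[-0.9, 0.2, 120.4], np.float64(-0.0973)]
pin p0.51 [220.  138.8 236.5 158.4] 286 cen 228.1 145.8 z33 [[516.7, 38.8]] z45 [[515.7, 42.3]]
[[223.3, 148.2], [226.7, 146.7]]
[[306.4, 137.5], [306.7, 136.4]]
```

Emit:
jog_arm([
  [[0, 0, 30], -0.097],
  [[0, 0, 65], -0.097],
  [[0, 0, 100], -0.097],
  [[0, 0, 115], -0.097],
  [[0, 0, 118], -0.097],
])

```text
t: 44.1
eef_pos: [569.8, 116.6, 65.6]
tcp_rot: [-3.142, -0.001, 3.137]
ft_force: [0.8, -0.2, 0.2]
opening: 0.599
grip_force: 0.0
```

Emit:
jog_arm([
  [[0, 0, 0], 0],
  [[0, 0, 0], 0],
  [[0, 0, 0], 0],
  [[0, 0, 0], 0],
  [[0, 0, 0], 0],
], grip=1)

```text
t: 44.6
eef_pos: [570.1, 116.6, 67.1]
tcp_rot: [3.141, 0.001, 3.141]
ft_force: [-1.3, -0.3, 6.9]
opening: 0.313
grip_force: 29.9
```

Emit:
jog_arm([
  [[0, 0, 0], 0],
  [[0, 0, 0], 0],
])

```text
t: 44.8
eef_pos: [570.1, 116.6, 67.1]
tcp_rot: [3.141, 0.001, 3.141]
ft_force: [-1.2, -0.0, 6.9]
opening: 0.315
grip_force: 29.9
```

Emit:
jog_arm([
  [[0, 0, -10], 0],
  [[0, 0, -50], 0],
  [[0, 0, -90], 0],
  [[0, 0, -100], 0],
])

```text
t: 45.2
eef_pos: [570.8, 116.7, 170.3]
tcp_rot: [3.141, 0.005, 3.141]
ft_force: [-0.0, 0.1, -3.3]
opening: 0.315
grip_force: 29.9
```

Run:
```python
from h import *
s=state(); print(s["t"],s["eef_pos"],s["ft_force"],s["grip_force"])
print(tool([470,-230,190],np.pi-.088))
```

```text
45.2 [570.84658949 116.68748507 170.29843757] [-0.04814428  0.11914578 -3.31336282] 29.890551567077637
[[100.4, -346.8, -20.5], np.float64(0.0871)]
```

Emit:
jog_arm([
  [[13, -45, -5], 0.02],
  [[26, -90, -10], 0.04],
  [[39, -135, -15], 0.06],
  [[52, -180, -20], 0.087],
  [[65, -225, -20], 0.087],
])

```text
t: 45.7
eef_pos: [503.6, -109.9, 186.1]
tcp_rot: [3.141, -0.0, 3.053]
ft_force: [2.0, -0.1, -4.8]
opening: 0.312
grip_force: 30.0
```

Emit:
jog_arm([
  [[20, -50, 0], 0],
  [[42, -92, 0], 0],
  [[47, -117, 0], 0],
  [[47, -117, 0], 0],
])

```text
t: 46.1
eef_pos: [446.1, -223.5, 185.6]
tcp_rot: [3.141, -0.001, 3.05]
ft_force: [1.2, 0.8, -3.5]
opening: 0.314
grip_force: 29.9
```

Run:
```python
from h import *
c=read_camera("wrist"); s=state(); print(s["t"],s["eef_pos"],s["tcp_rot"],s["grip_force"])
import pickle; pickle.dump(c,open("w14.pkl","wb")); cv2.imwrite("pics/w14.png",c["img"])
for r in cut_out("tray",c)[:3]:
    m=r["region"]; print(r["p"],r["box"],m.sum())
c2=read_camera("top")
T=[boxpts(-75,75,-135,135,0,26)]
for cc,w in ((c2,False),(read_camera("scene"),False)):
    for r in cut_out("tray",cc)[:1]:
        print(r["p"],r["box"],fit(cc,r["region"],T,[434,-351,-.088],wrist=w))
```

```text
46.15 [ 446.58696553 -221.93607354  185.54591481] [ 3.14089055e+00 -9.41922058e-04  3.05057939e+00] 29.94972914457321
0.62 [453.5, 105.4, 557.8, 132.6] 1220
0.58 [91.9, 115.2, 277.7, 255.4] 22608
0.55 [385.1, 216.8, 429.0, 255.8] ([np.float64(431.3876028806585), np.float64(-352.1669238683128), np.float64(-0.008167824074074063)], np.float64(0.5603000707571772))
0.72 [331.0, 225.3, 448.9, 303.6] ([np.float64(438.5838309783675), np.float64(-347.89761460677414), np.float64(-0.1053547657299359)], np.float64(0.07467060874712861))
```

Run:
```python
from h import *
print(tool([450,-394,100],np.pi-.1))
```

```text
[[-17.3, -173.4, 85.9], np.float64(0.0137)]
```

Emit:
jog_arm([
  [[-4, -43, 0], 0.014],
  [[-8, -86, 0], 0.014],
  [[-13, -130, 20], 0.014],
  [[-17, -173, 45], 0.014],
  [[-17, -173, 70], 0.014],
])

```text
t: 46.9
eef_pos: [449.9, -398.7, 115.1]
tcp_rot: [-3.139, 0.002, 3.038]
ft_force: [1.0, 0.0, -4.4]
opening: 0.312
grip_force: 30.0
```

Run:
```python
from h import *
s=state(); print(s["t"],s["eef_pos"],s["tcp_rot"],s["grip_force"],s["opening"]); print(tool([450,-394,57],np.pi-.1))
c=read_camera("wrist"); cv2.imwrite("pics/w15.png",c["img"])
```

```text
46.9 [ 449.89729749 -398.69742684  115.0648627 ] [-3.13907261e+00  2.18172595e-03  3.03825459e+00] 29.957925975322723 0.31235583627049074
[[0.5, 4.8, 58.1], np.float64(-0.0033)]
```

Emit:
jog_arm([
  [[0, 1, 25], 0],
  [[0, 1, 43], 0],
  [[0, 1, 50], 0],
  [[0, 1, 53], 0],
  [[0, 1, 53], 0],
])

```text
t: 47.45
eef_pos: [449.8, -393.3, 63.7]
tcp_rot: [-3.141, 0.0, 3.041]
ft_force: [-0.3, -0.6, -4.1]
opening: 0.316
grip_force: 30.0
```

Emit:
jog_arm([
  [[0, 0, 1], 0],
  [[0, 0, 2], 0],
  [[0, 0, 2], 0],
])

```text
t: 47.75
eef_pos: [449.5, -393.8, 61.5]
tcp_rot: [-3.141, 0.0, 3.04]
ft_force: [-0.4, -1.0, -4.0]
opening: 0.311
grip_force: 30.0
```

Emit:
jog_arm([
  [[0, 0, 1], 0],
  [[0, 0, 2], 0],
  [[0, 0, 2], 0],
])

```text
t: 48.05
eef_pos: [449.3, -393.7, 58.9]
tcp_rot: [3.141, -0.0, 3.04]
ft_force: [0.5, -0.2, -4.0]
opening: 0.309
grip_force: 30.0
```

Emit:
jog_arm([
  [[0, 0, 1], 0],
  [[0, 0, 2], 0],
  [[0, 0, 2], 0],
])

```text
t: 48.35
eef_pos: [449.3, -393.6, 56.9]
tcp_rot: [3.141, -0.0, 3.04]
ft_force: [-0.1, -0.8, -4.4]
opening: 0.311
grip_force: 30.0
```

Emit:
jog_arm([
  [[0, 0, 1], 0],
  [[0, 0, 1.5], 0],
  [[0, 0, 1.5], 0],
])

```text
t: 48.65
eef_pos: [449.4, -393.7, 56.1]
tcp_rot: [-3.141, 0.0, 3.04]
ft_force: [-2.3, 1.6, 5.1]
opening: 0.315
grip_force: 30.0
```

Contact exactly at the expected floor height; release and return for block 2.

Emit:
jog_arm([
  [[0, 0, 0], 0],
  [[0, 0, 0], 0],
  [[0, 0, -5], 0],
  [[0, 0, -40], 0],
  [[0, 0, -85], 0],
], grip=0.4)

```text
t: 49.15
eef_pos: [448.8, -393.1, 140.3]
tcp_rot: [3.139, -0.003, 3.04]
ft_force: [-0.9, 0.0, 0.1]
opening: 0.596
grip_force: 0.0
```

Emit:
jog_arm([
  [[0, 0, -40], 0],
  [[0, 0, -70], 0],
])

```text
t: 49.35
eef_pos: [449.6, -393.9, 213.6]
tcp_rot: [-3.14, 0.002, 3.04]
ft_force: [0.3, -0.6, -0.5]
opening: 0.602
grip_force: 0.0
```

Run:
```python
from h import *
s=state(); print(s["t"],s["eef_pos"],s["opening"]); print(tool([567.5,37.4,200],3.156))
c=read_camera("wrist"); uv=proj(c,[[449.5-30,-393.7+3,12+5]],True)[0].round().astype(int); print(uv); cv2.imwrite("pics/w16.png",c["img"])
print([ (r["p"],r["box"]) for r in cut_out("block_1_bore",c)[:2]])
```

```text
49.35 [ 449.57474178 -393.90426982  213.63406636] 0.6021619728345301
[[-73.5, 441.1, 13.1], np.float64(-0.1162)]
[313 153]
[(0.66, [573.3, 188.8, 612.0, 255.6])]
```

Emit:
jog_arm([
  [[-7, 45, 0], -0.02],
  [[-15, 90, 0], -0.04],
  [[-22, 135, 0], -0.06],
  [[-30, 180, 0], -0.09],
  [[-37, 225, 0], -0.116],
])

```text
t: 49.95
eef_pos: [509.1, -171.8, 210.1]
tcp_rot: [3.141, -0.0, -3.126]
ft_force: [0.3, -0.6, 0.1]
opening: 0.602
grip_force: 0.0
```

Emit:
jog_arm([
  [[-12, 44, 0], 0],
  [[-24, 88, 0], 0],
  [[-40, 132, 0], 0],
  [[-58, 176, 0], 0],
  [[-60, 205, 0], 0],
])

```text
t: 50.45
eef_pos: [567.0, 35.0, 210.0]
tcp_rot: [3.141, -0.0, -3.126]
ft_force: [-0.6, -0.8, -0.6]
opening: 0.602
grip_force: 0.0
```

Run:
```python
from h import *
s=state(); print(s["t"],s["eef_pos"],s["tcp_rot"]); print(tool([567.5,37.4,130],3.156))
c=read_camera("wrist"); pins(c); print([proj(c,[[517.3,37.3,z]],True)[0].round(1).tolist() for z in (45,33)])
print([ (r["p"],r["box"]) for r in cut_out("block_1_bore",c)[:2]])
print(proj(c,boxpts(569-20,569+20,37-15,37+15,70,70),True).round().tolist())
```

```text
50.45 [567.00101535  35.00304525 209.97601529] [ 3.14126496e+00 -3.43451718e-06 -3.12590869e+00]
[[-0.5, 2.4, 80.0], np.float64(0.0013)]
pin p0.53 [307.6 132.2 323.8 146.4] 258 cen 316.3 137.3 z33 [[516.9, 37.9]] z45 [[515.9, 37.8]]
[[315.8, 138.7], [315.7, 137.7]]
[(0.92, [293.5, 117.8, 340.6, 219.7])]
[[299.0, 175.0], [299.0, 175.0], [331.0, 175.0], [331.0, 175.0], [299.0, 215.0], [299.0, 215.0], [330.0, 215.0], [330.0, 215.0]]
```

Block 2 still in its pocket with the pin at home height. Pick it.

Emit:
jog_arm([
  [[0, 2, 40], 0],
  [[0, 2, 80], 0],
  [[0, 2, 120], 0],
  [[0, 2, 140], 0],
  [[0, 2, 146], 0],
])

```text
t: 51.1
eef_pos: [564.9, 33.0, 62.2]
tcp_rot: [3.141, -0.004, -3.129]
ft_force: [-0.4, 0.7, 1.0]
opening: 0.601
grip_force: 0.0
```

Emit:
jog_arm([
  [[0, 0, 0], 0],
  [[0, 0, 0], 0],
  [[0, 0, 0], 0],
  [[0, 0, 0], 0],
  [[0, 0, 0], 0],
], grip=1)

```text
t: 51.6
eef_pos: [566.5, 35.3, 66.0]
tcp_rot: [3.14, 0.002, -3.127]
ft_force: [0.2, 9.5, 6.6]
opening: 0.314
grip_force: 30.0
```

Emit:
jog_arm([
  [[0, 0, 0], 0],
  [[0, 0, 0], 0],
])

```text
t: 51.8
eef_pos: [566.5, 35.3, 66.0]
tcp_rot: [3.141, 0.002, -3.127]
ft_force: [-0.2, 9.4, 5.1]
opening: 0.317
grip_force: 30.0
```

Emit:
jog_arm([
  [[0, 0, -10], 0],
  [[0, 0, -50], 0],
  [[0, 0, -90], 0],
  [[0, 0, -110], 0],
  [[0, 0, -110], 0],
])

```text
t: 52.3
eef_pos: [567.0, 34.2, 177.7]
tcp_rot: [-3.141, 0.005, -3.127]
ft_force: [-0.6, -0.6, -3.4]
opening: 0.314
grip_force: 30.0
```

Run:
```python
from h import *
s=state(); print(s["t"],s["eef_pos"],s["ft_force"],s["grip_force"])
print(tool([459,-305,175],np.pi-.1))
```

```text
52.3 [566.96563628  34.20311752 177.69182443] [-0.63765177 -0.56040751 -3.36672214] 29.96865212917328
[[112.9, -337.6, 2.2], np.float64(0.1144)]
```

Emit:
jog_arm([
  [[15, -44, 0], 0.02],
  [[30, -88, 0], 0.04],
  [[45, -132, 0], 0.07],
  [[60, -176, 0], 0.1],
  [[75, -220, 0], 0.114],
])

```text
t: 52.8
eef_pos: [492.8, -188.1, 173.3]
tcp_rot: [3.141, -0.002, 3.041]
ft_force: [0.4, -1.0, -3.9]
opening: 0.314
grip_force: 30.0
```

Run:
```python
from h import *
s=state(); print(s["eef_pos"],s["tcp_rot"],s["grip_force"]); print(tool([457,-305,110],np.pi-.1))
```

```text
[ 492.8132874  -188.11276875  173.30814912] [ 3.14085379e+00 -1.69433529e-03  3.04095402e+00] 29.969386160373688
[[23.8, -119.9, 63.3], np.float64(-0.0006)]
```

Emit:
jog_arm([
  [[8, -40, 0], 0],
  [[16, -80, 10], 0],
  [[24, -117, 35], 0],
  [[24, -117, 63], 0],
  [[24, -117, 63], 0],
])

```text
t: 53.3
eef_pos: [456.4, -300.3, 107.6]
tcp_rot: [3.137, -0.006, 3.04]
ft_force: [0.1, 0.5, -4.3]
opening: 0.313
grip_force: 30.0
```

Emit:
jog_arm([
  [[0, 0, 25], 0],
  [[0, 0, 43], 0],
  [[0, 0, 48], 0],
  [[0, 0, 50], 0],
  [[0, 0, 50], 0],
])

```text
t: 53.8
eef_pos: [459.1, -300.6, 62.3]
tcp_rot: [-3.141, 0.001, 3.042]
ft_force: [0.9, 0.3, -3.4]
opening: 0.314
grip_force: 30.0
```

Emit:
jog_arm([
  [[0, 0, 1], 0],
  [[0, 0, 2], 0],
  [[0, 0, 2], 0],
])

```text
t: 54.1
eef_pos: [458.8, -300.9, 59.9]
tcp_rot: [-3.141, 0.0, 3.042]
ft_force: [-0.5, -0.9, -3.8]
opening: 0.311
grip_force: 30.0
```

Emit:
jog_arm([
  [[0, 0, 1], 0],
  [[0, 0, 2], 0],
  [[0, 0, 2], 0],
])

```text
t: 54.4
eef_pos: [458.6, -300.8, 57.5]
tcp_rot: [3.141, -0.0, 3.042]
ft_force: [0.7, -0.3, -4.2]
opening: 0.312
grip_force: 30.0
```

Emit:
jog_arm([
  [[0, 0, 1], 0],
  [[0, 0, 2], 0],
  [[0, 0, 2], 0],
])

```text
t: 54.7
eef_pos: [458.6, -300.8, 55.4]
tcp_rot: [3.141, -0.0, 3.042]
ft_force: [0.3, 0.3, -3.4]
opening: 0.313
grip_force: 30.0
```

Emit:
jog_arm([
  [[0, 0, 1], 0],
  [[0, 0, 1], 0],
])

```text
t: 54.9
eef_pos: [458.8, -300.8, 54.9]
tcp_rot: [-3.142, 0.0, 3.042]
ft_force: [-0.5, 2.5, 1.8]
opening: 0.317
grip_force: 30.0
```

Down on the tray floor. Release, rise, and verify numerically.

Emit:
jog_arm([
  [[0, 0, 0], 0],
  [[0, 0, 0], 0],
  [[0, 0, -5], 0],
  [[0, 0, -40], 0],
  [[0, 0, -85], 0],
], grip=0.4)

```text
t: 55.4
eef_pos: [458.1, -300.4, 139.5]
tcp_rot: [3.139, -0.003, 3.042]
ft_force: [0.2, -0.0, 1.0]
opening: 0.595
grip_force: 0.0
```

Emit:
jog_arm([
  [[0, 0, -40], 0],
  [[0, 20, -90], 0],
  [[0, 60, -140], 0],
  [[0, 80, -160], 0],
  [[0, 80, -160], 0],
])

```text
t: 55.9
eef_pos: [467.6, -219.2, 304.6]
tcp_rot: [-3.139, 0.007, 3.044]
ft_force: [1.0, -0.2, -0.3]
opening: 0.6
grip_force: 0.0
```

Run:
```python
from h import *
s=state(); print(s["t"],s["eef_pos"],s["opening"])
c=read_camera("wrist"); cv2.imwrite("pics/w17.png",c["img"])
for n in ("block_1_bore","mallet","tray"): print(n,[(round(r["p"],2),r["box"]) for r in cut_out(n,c)[:3]])
pins(c)
for x,y in ((460,-301),(450,-393.7)): print("pred",(lambda q:[q.min(0).round(1).tolist(),q.max(0).round(1).tolist()])(proj(c,np.vstack(BLOCK)@R.from_euler("z",-.1).as_matrix().T+[x,y,5],True)))
c=read_camera("scene")
cyl=np.array([[24*np.cos(a),24*np.sin(a),z] for a in np.linspace(0,6.28,24) for z in (0,100)])
for r in cut_out("mallet",c)[:1]: print(r["p"],r["box"],fit(c,r["region"],[cyl,boxpts(-210,0,-10,10,37,63)],[614,-183,1.737],wrist=False))
for n in ("block_1_bore","clamp","fixture"): print(n,[(round(r["p"],2),r["box"]) for r in cut_out(n,c)[:3]])
for x,y in ((460,-301),(450,-393.7)): print("pred",(lambda q:[q.min(0).round(1).tolist(),q.max(0).round(1).tolist()])(proj(c,np.vstack(BLOCK)@R.from_euler("z",-.1).as_matrix().T+[x,y,5])))
```

```text
55.9 [ 467.58746352 -219.20901142  304.60422937] 0.6004171898203684
block_1_bore [(0.97, [241.8, 117.4, 276.0, 190.9]), (0.27, [120.6, 231.7, 154.6, 270.1])]
mallet [(0.74, [263.4, 239.4, 366.4, 279.5]), (0.62, [557.8, 246.9, 595.5, 285.4])]
tray [(0.88, [136.4, 98.0, 317.6, 207.5])]
pin p0.48 [251.5 127.3 260.7 137.4] 136 cen 255.2 130.5 z33 [[409.6, -292.4]] z45 [[409.0, -290.1]]
pred [[238.6, 114.2], [273.7, 190.9]]
pred [[174.8, 116.3], [214.0, 190.7]]
0.97 [360.7, 186.4, 439.1, 221.7] ([np.float64(620.0981516365669), np.float64(-182.48438817641392), np.float64(1.6812478093994496)], np.float64(0.2813895516224014))
block_1_bore [(0.62, [356.3, 235.0, 388.0, 265.0])]
clamp [(0.95, [282.6, 110.6, 359.5, 189.0]), (0.45, [330.2, 221.9, 446.7, 303.6])]
fixture [(0.8, [248.6, 113.1, 359.6, 228.7])]
pred [[353.7, 233.1], [390.4, 268.2]]
pred [[381.7, 247.3], [419.2, 284.4]]
```

Run:
```python
from h import *
c=read_camera("wrist"); print(state()["eef_pos"])
print([(round(r["p"],2),r["box"]) for r in cut_out("block_2_bore",c)[:3]])
hsv=cv2.cvtColor(c["img"],cv2.COLOR_BGR2HSV); m0=((hsv[...,1]<60)&(hsv[...,2]>110)).astype(np.uint8)
m0=cv2.morphologyEx(m0,cv2.MORPH_CLOSE,np.ones((7,7))); n,l,st,ce=cv2.connectedComponentsWithStats(m0)
for k in range(1,n):
    if st[k][4]>300 and 130<ce[k][0]<320 and 90<ce[k][1]<210: print(st[k],ce[k].round(1))
for x,y in ((460,-301),(450,-393.7)):
    uv=proj(c,[[x-30,y+3,17]],True)[0].round().astype(int); k=l[uv[1],uv[0]]; print(uv,k)
    if k: print(fit(c,l==k,BLOCK,[x,y,-.1],z=5))
```

```text
[ 466.5483934  -221.56366843  299.08847142]
[(0.33, [389.4, 146.0, 614.7, 337.5])]
[   0   70  390   90 2892] [193.7 103. ]
[ 176  118   38   74 2287] [195.3 156. ]
[ 241  119   34   76 2427] [257.6 156.6]
[256 147] 11
([np.float64(462.2155879970271), np.float64(-300.07670869490084), np.float64(-0.11899262326182121)], np.float64(0.10820017493475986))
[194 149] 10
([np.float64(447.3399860356504), np.float64(-393.5661349865102), np.float64(-0.11158120784712817)], np.float64(0.13338673459227546))
```

Both blocks stand upright where they were set, side by side in the tray.

```bash
python3 -c "
from cell import *
print(job_done())"
```

```text
the job is handed in; nothing more can be done
None
```

I handed the job in at about 56 s of robot time, with every step done; I don't have the judge's verdict. I found only two blocks. Both were seated and pressed to a hard stop under the shut frame, their pins driven home with the mallet. They now stand side by side in the tray, the mallet is back on its face on the bench, and the frame is open.

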